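# Clip the cover panels into the transport rack

### The arm

A 6-joint arm with a two-finger parallel gripper is mounted at the origin on the work surface. World frame = base frame: x ahead of the robot, y to its left, z up, the work surface at z = 0. Lengths are in mm, angles in rad, forces in N, time in s.
With the tool pointing down it reaches from about 150 to 775 mm from the base axis. Payload 6.1 kg.
Tool frame: the origin (TCP) lies midway between the tips of the shut fingers; the grasp point (between the pads) lies behind it (robot.pinch_z is the z of the grasp point in the tool frame, in mm); z points along the fingers, y is the direction in which the jaws open and shut (so a half turn about z gives the same grasp; the last joint's range is limited). The gripper opens to 85 mm and grips with 20 to 120 N. Pads are 22 mm wide; open, the fingers measure 114 mm over their backs; the gripper's body (76 mm by 85 mm) begins 54 mm behind the grasp point. The pads swing forward as they close: fully open they stand 13 mm farther back than shut.
Start: joints at [-1.217, 0.126, -0.04, 1.405, 0, 1.571], TCP at [181.887, -492.469, 231.295] pointing down, gripper open.
Joint ranges: [-2.72, 2.72], [-0.95, 1.95], [-1.27, 1.35], [-1.78, 2.02], [-1.46, 1.47], [-3.14, 3.14]. Speed limits (rad/s): [2.39, 2.39, 3.01, 3.14, 3.14, 3.14].

### API

Orientations are given as a rotation vector (axis times angle).
In Python, from workcell import telemetry, viewer, ticket, robot gives the robot as it stands. The module is installed in compiled form; this text tells all that it offers.
- The arm moves only by the shell command python3 -m pendant 'ROWS' [FORCE]. ROWS is JSON, one flat list of numbers, 7 for each row, row after row: the turn, a rotation vector about the tool's x, y, z in rad, then the shift along the tool's x, y, z in m, then the finger opening in m, from 0 to 0.0854. A call has 1 to 5 rows; each row is the pose to reach, as a shift and turn from the pose commanded when the call began, along the tool's axes at that moment; what a row does not reach only later rows make up. A row lasts 1/12 s, in which the tool goes at most 41.7 mm and 7.16 degrees, less where a joint would pass 70% of its speed; a pose out of reach is approached as far as the arm can. A call with a gripper value outside its range is refused whole. The fingers move at their own pace and stop on an object; FORCE is the grip in N (left out, the last holds). Time passes only in rows, so rows that repeat a pose let the fingers close. It gives the time, the measured TCP pose, the force and the opening at its end, in the units of the state.
- telemetry.observe(): the state, without advancing time (a new reading comes with each control period).
- viewer.capture(name): name is "side" or "top"; returns a dict with "color" (420x560x3 uint8, red, green, blue), "depth" (420x560 float32, mm along the optical axis (not along the pixel's ray), 0 where there is no reading), "fx", "fy", "cx", "cy" (pixels), "k1" (the pictures are not rectified: a ray, as slopes to the right and down, at radius r is drawn at 1 + k1 r^2 times it, then the intrinsics apply), "rvec" (rotation vector, rad) and "tvec" (3), from world to camera coordinates, as OpenCV has them. Camera axes: x right, y down, z forward; pixel columns grow to the right and rows downward; lengths in mm; the calibration is good to about 2 mm. A picture is of the moment at which its call begins.
- ticket.hand_in(): hands the job in, once; it reports no verdict.
The state is a dict: "t": time; "joints": joint angles; "joint_velocities": joint speeds; "effort": joint torques, N m; "ee_pos": TCP position; "orientation": TCP orientation; "contact_force": force on the tool from outside, world axes, zero at the start; "wrist_torque": the same for the moment, N m; "opening": finger opening in mm.
Only numpy, scipy, OpenCV 4.12 (cv2) and the standard library are available. Lean on these libraries where they do the work, as an engineer would, in place of code of your own. Each camera call takes 0.05 s, during which the arm holds its last target.

### The job

Take the two instrument cover panels out of the draining stand and put them in the clip rack, the wide panel in the long slot and the narrow panel in the short slot. Push each one down until its spring rollers snap over it and it stands upright and fully home on the slot's floor, then let go. Leave the other things on the bench where they are.

Things in the scene. Friction and masses are not known exactly. Their poses are not given: they have to be found in the camera images.
- wide_panel_centre (a point): Wide cover panel: loose upright cream sheet 120 wide (x), 6 thick (y), 112 high, 150 g. Point: midway across, 63 above its bottom edge, 63 below its top. Aluminium grip bar 60 (x) x 14 (y) x 20 high along the top, its centre 53 above the point. Steel bead at the middle of the bottom edge: 44 long, 12 thick, axis 7 above the edge. Same both ways round. All in mm.
- narrow_panel_centre (a point): Narrow cover panel: loose upright cream sheet 80 wide (x), 6 thick (y), 112 high, 150 g. Point: midway across, 63 above its bottom edge, 63 below its top. Aluminium grip bar 60 (x) x 14 (y) x 20 high along the top, its centre 53 above the point. Steel bead at the middle of the bottom edge: 44 long, 12 thick, axis 7 above the edge. Same both ways round. All in mm.
- long_slot_seat (a point): Long slot of the rack, for the wide panel: 126 mm long inside (x), z up. Point: middle of the slot's floor, 16 mm above the table; a panel that is home has its bottom edge here, its centre 63 mm higher. Aluminium end channels 9 mm wide (y), 38 mm high, flared above to 24 mm, mouth 51 mm above the floor. Two spring rollers face each other at the middle (see joint).
- long_slot_jaw_a (a joint): Travel of one of the long slot's two sprung rollers, m; 0 = closed (gap 5 mm between them). Roller axes 13.5 mm above the slot's floor. The panel's bead meets them about 15 mm above home; passing takes some 12 to 18 N of push down (the panel's weight is not enough) and opens each 3.5 mm; then they snap back over the bead to about 1 mm and pull the panel down the last 5 mm and hold it.
- short_slot_seat (a point): Short slot of the rack, for the narrow panel: 86 mm long inside (x), z up. Point: middle of the slot's floor, 16 mm above the table; a panel that is home has its bottom edge here, its centre 63 mm higher. Aluminium end channels 9 mm wide (y), 38 mm high, flared above to 24 mm, mouth 51 mm above the floor. Two spring rollers face each other at the middle (see joint).
- short_slot_jaw_a (a joint): Travel of one of the short slot's two sprung rollers, m; 0 = closed (gap 5 mm between them). Roller axes 13.5 mm above the slot's floor. The panel's bead meets them about 15 mm above home; passing takes some 12 to 18 N of push down (the panel's weight is not enough) and opens each 3.5 mm; then they snap back over the bead to about 1 mm and pull the panel down the last 5 mm and hold it.
- rack: Clip rack: fixed steel plate 170 (x) x 262 (y) x 10 mm, origin under its centre on the table. Three slots along its x, 86 mm apart in y. The one at y=+86 mm holds a 100 mm wide panel fixed there, top 142 mm above the table; long and short slots lie at y=0 and y=-86 mm in either order. Rack and stand may swap sides of the table.
- stand: Draining stand: fixed white base 110 (x) x 170 (y) x 8 mm, origin under its centre on the table. Two bays at y=+45 and -45 mm, each of four steel posts up to 53 mm above the table, hold a panel upright, width along x, bottom edge 8 mm above the table; which panel is in which bay varies. Lift a panel 55 mm straight up to free it.
- weight: Bystander: brass weight, 26 mm wide, 40 mm high, on the stand between the two panels; origin at its underside. Not to be disturbed.
- bottle: Bystander: white bottle, 60 mm wide, 140 mm high; origin at its underside. Not to be disturbed.
- beaker: Bystander: glass beaker, 64 mm wide, 85 mm high; origin at its underside. Not to be disturbed.
- papercup: Bystander: paper cup, 72 mm wide, 85 mm high; origin at its underside. Not to be disturbed.
- jar: Bystander: small brown jar, 52 mm wide, 60 mm high, near the robot; origin at its underside. Not to be disturbed.
- driver: Bystander: screwdriver 170 mm long lying at one side; origin at its underside. Not to be disturbed.
- spanner: Bystander: spanner 150 mm long lying at the other side; origin at its underside. Not to be disturbed.

How it is judged (in metres and radians):
At the end, for the whole second after the job is handed in: The wide panel stands in the long slot and the narrow panel in the short slot, each released and at rest, within 2.5 mm of fully home in height, its centre within 8 mm of the slot's middle seen from above, upright and in line with the slot within 0.08 rad (z of wide_panel_centre in the frame of long_slot_seat between 0.06 and 0.0655 m and horizontal distance between wide_panel_centre and long_slot_seat below 0.008 m and angle between each of wide_panel_centre, narrow_panel_centre's own z axis and vertical below 0.08 rad and angle between the x axis of wide_panel_centre and the x axis of long_slot_seat, either way round below 0.08 rad and linear speed of each of wide_panel, narrow_panel below 0.02 m/s and z of narrow_panel_centre in the frame of short_slot_seat between 0.06 and 0.0655 m and horizontal distance between narrow_panel_centre and short_slot_seat below 0.008 m and angle between the x axis of narrow_panel_centre and the x axis of short_slot_seat, either way round below 0.08 rad); the robot touches nothing.
It fails at once if another thing on the bench is moved more than 30 mm (distance of any of weight, bottle, beaker, papercup, jar, driver, spanner from where it was at the start of the episode above 0.03 m).
It also fails if it takes over 72 s, if anything falls off the work surface, if the arm or the gripper's body presses on something with over 40 N, if the wrist force passes 120 N, or if a joint passes its speed limit or range.

## Working session

There is one attempt and no reset: what is moved stays moved. The work goes in short steps, Python scripts to look and compute and a shell command to move; the robot and the scene stay as the last step left them, time stands still between calls to the robot, and variables do not carry over. Pictures are saved under pics/ and viewed, and the job is handed in when it is done.

```bash
mkdir -p pics; python3 - <<'E'
from workcell import telemetry, viewer, robot
import cv2,numpy as np
print(telemetry.observe()); print(robot.pinch_z)
for n in("top","side"):
    c=viewer.capture(n); cv2.imwrite(f"pics/{n}0.png",c["color"][:,:,::-1])
    np.savez(f"{n}0.npz",**c)
    print({k:v for k,v in c.items() if k not in("color","depth")})
E
```

```text
{'t': 0.0, 'joints': array([-1.21699331e+00,  1.26408262e-01, -4.06002273e-02,  1.40542612e+00,
       -1.42225273e-05,  1.57079323e+00]), 'joint_velocities': array([-0.00054701,  0.00012644,  0.00188379,  0.00160948, -0.00054568,
        0.00071634]), 'effort': array([ 1.18512613e-03, -4.35906279e+01,  3.52931750e+01,  1.69799180e-02,
        7.13423424e-05, -2.88903288e-05]), 'ee_pos': array([ 181.7482477 , -492.09571044,  230.51722437]), 'orientation': array([-3.09097800e+00, -5.52579811e-01,  4.74615326e-04]), 'contact_force': array([-0.82788656,  0.05576189,  0.52128073]), 'wrist_torque': array([-0.00565592,  0.02347048,  0.05839395]), 'opening': 85.70822393925656}
-18.700000000000003
{'fx': 508.2505495215525, 'fy': 508.2505495215525, 'cx': 283.9104339152679, 'cy': 209.86383021546501, 'k1': -0.05091228475419937, 'rvec': array([ 2.18132919, -2.21016588,  0.08084468]), 'tvec': array([   3.70177529,  577.60691771, 1317.54552701])}
{'fx': 504.1388446098452, 'fy': 504.1388446098452, 'cx': 288.7829808272392, 'cy': 206.8086554196749, 'k1': 0.018622852643674734, 'rvec': array([ 0.14799425, -2.76819887,  1.40672895]), 'tvec': array([ 552.07304076,  103.45770613, 1572.26031305])}
```

View pics/top0.png

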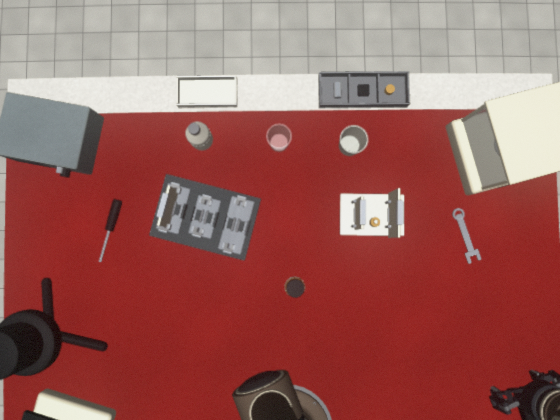

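View pics/side0.png

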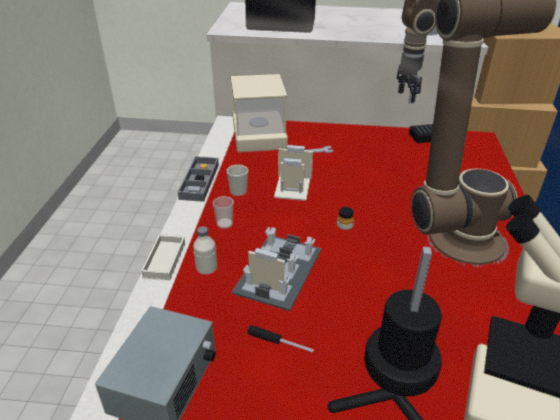

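```bash
cat > h.py <<'E'
import cv2,numpy as np
from scipy.spatial.transform import Rotation as R
def load(f): return dict(np.load(f))
def ray(c,u,v):
    d=np.array([[0.,0.]]);p=np.array([(u-c["cx"])/c["fx"],(v-c["cy"])/c["fy"]],float)
    q=p.copy()
    for _ in range(20): q=p/(1+c["k1"]*(q@q))
    Rm=R.from_rotvec(c["rvec"]).as_matrix()
    o=-Rm.T@c["tvec"]; return o,Rm.T@np.array([q[0],q[1],1.]),
def plane(c,u,v,z):
    o,d=ray(c,u,v); return o+d*(z-o[2])/d[2]
def cloud(c):
    v,u=np.mgrid[:420,:560]; K=np.array([[c["fx"],0,c["cx"]],[0,c["fy"],c["cy"]],[0,0,1]])
    q=cv2.undistortPoints(np.stack([u.ravel(),v.ravel()],1).astype(float)[:,None],K,np.array([float(c["k1"]),0,0,0])).reshape(420,560,2)
    P=np.concatenate([q,np.ones((420,560,1))],2)*c["depth"][...,None]
    Rm=R.from_rotvec(c["rvec"]).as_matrix(); return (P-c["tvec"])@Rm
def proj(c,P):
    K=np.array([[c["fx"],0,c["cx"]],[0,c["fy"],c["cy"]],[0,0,1]])
    return cv2.projectPoints(np.array(P,float).reshape(-1,1,3),c["rvec"],c["tvec"],K,np.array([float(c["k1"]),0,0,0]))[0].reshape(-1,2)
def crop(c,x0,y0,x1,y1,s,f): cv2.imwrite(f,cv2.resize(c["color"][y0:y1,x0:x1,::-1],None,fx=s,fy=s,interpolation=cv2.INTER_CUBIC))
E
python3 - <<'E'
from h import *
t=load("top0.npz");s=load("side0.npz")
crop(t,145,170,265,265,6,"pics/rack_t.png")
crop(t,330,180,415,245,8,"pics/stand_t.png")
crop(s,225,220,335,310,7,"pics/rack_s.png")
crop(s,265,135,340,205,8,"pics/stand_s.png")
P=cloud(t); print(P[250,300],P[300,400],P[213,345])
for n,(x0,y0,x1,y1) in dict(stand=(330,180,415,245),rack=(145,170,265,265)).items():
    Q=P[y0:y1,x0:x1].reshape(-1,3); print(n,np.percentile(Q[:,2],[1,5,50,90,95,99]))
E
```

```text
[471.52640801 -45.37139385  -1.0398091 ] [ 335.13130175 -309.08177024   -1.53808369] [ 567.90141799 -166.08148112    6.3497522 ]
stand [ -5.40240518  -3.25042848   4.59357195  86.52254656 131.27754952
 137.01157542]
rack [ -5.3479003   -3.26535228   8.08604593  39.19299195  66.65589277
 142.4848313 ]
```

```bash
true
```

```text
(no output)
```

View pics/rack_t.png

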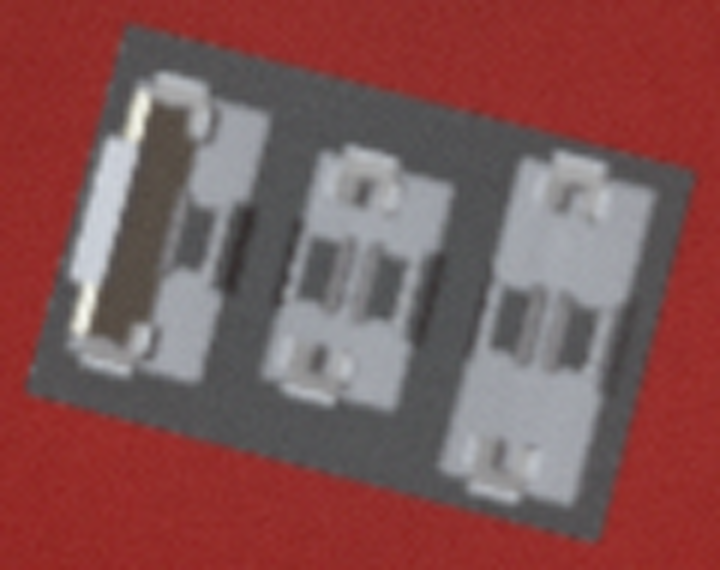

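View pics/stand_t.png

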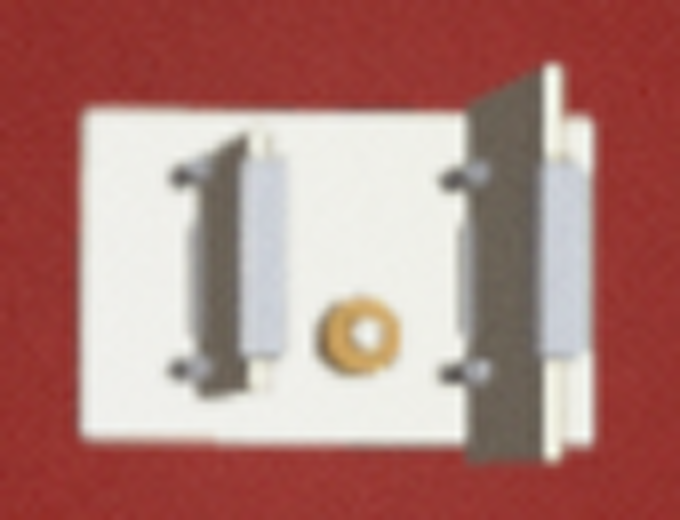

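View pics/rack_s.png

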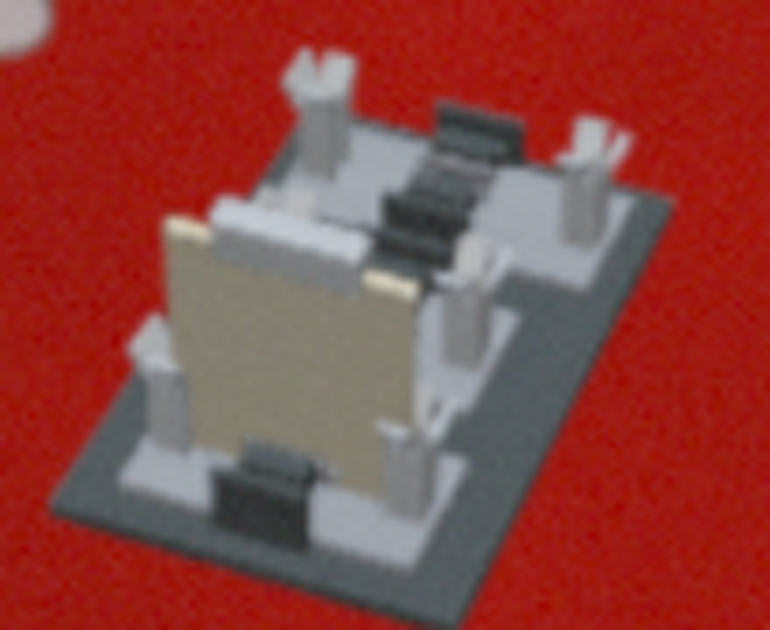

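View pics/stand_s.png

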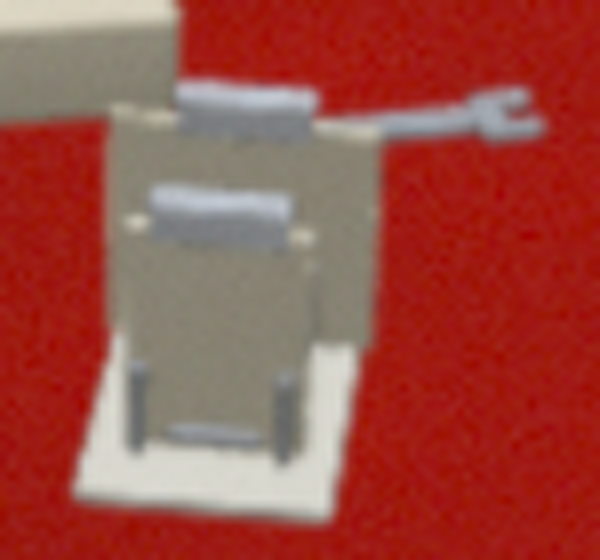

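```bash
python3 - <<'E'
from h import *
t=load("top0.npz");s=load("side0.npz")
hsv=cv2.cvtColor(t["color"],cv2.COLOR_RGB2HSV)
red=((hsv[...,1]>150)).astype(np.uint8)
def rect(x0,y0,x1,y1,z):
    m=np.zeros((420,560),np.uint8); m[y0:y1,x0:x1]=1-red[y0:y1,x0:x1]
    cs,_=cv2.findContours(m,cv2.RETR_EXTERNAL,cv2.CHAIN_APPROX_NONE); c=max(cs,key=cv2.contourArea)[:,0]
    h=cv2.convexHull(c)[:,0]
    W=np.array([plane(t,u,v,z)[:2] for u,v in h],np.float32)
    return cv2.minAreaRect(W),W
for n,a in dict(rack=(145,170,265,265,10),).items():
    r,_=rect(*a); print(n,r,cv2.boxPoints(r))
r,W=rect(335,185,402,240,8); print("stand",r); print(np.round(W[::2]))
P=cloud(t);Ps=cloud(s)
# bars by height, top cam
for n,(x0,y0,x1,y1) in dict(stand=(330,180,415,245),rack=(145,170,265,265)).items():
    for nm,PP in(("top",P),):
        m=np.zeros((420,560),np.uint8); sub=PP[y0:y1,x0:x1]
        m[y0:y1,x0:x1]=(sub[...,2]>(122 if n=="stand" else 130))
        k,l,st,_=cv2.connectedComponentsWithStats(m)
        for i in range(1,k):
            if st[i,4]<15: continue
            vv,uu=np.nonzero(l==i); z=134 if n=="stand" else 142
            Q=np.array([plane(t,u,v,z)[:2] for u,v in zip(uu,vv)],np.float32)
            print(n,nm,st[i],np.median(PP[l==i][:,2]),cv2.minAreaRect(Q),Q.mean(0))
# channel tops
m=np.zeros((420,560),np.uint8); m[170:265,145:265]=(P[170:265,145:265,2]>48)&(P[170:265,145:265,2]<90)
k,l,st,_=cv2.connectedComponentsWithStats(m)
for i in range(1,k):
    if st[i,4]>8:
        Q=P[l==i]; print("ch",st[i],Q.mean(0),Q.std(0))
E
```

```text
rack ((563.051025390625, 205.68814086914062), (264.18304443359375, 172.23013305664062), 74.5811767578125) [[444.91586  101.246506]
 [610.9471    55.455185]
 [681.18616  310.12976 ]
 [515.15497  355.92108 ]]
stand ((568.9636840820312, -232.89263916015625), (165.8625030517578, 136.04330444335938), 88.84811401367188)
[[ 635. -312.]
 [ 619. -317.]
 [ 500. -308.]
 [ 510. -151.]
 [ 619. -151.]
 [ 624. -162.]]
stand top [359 199   7  26 166] 133.41090158409162 ((564.1671142578125, -190.20387268066406), (14.51068115234375, 60.28806686401367), 88.66390991210938) [ 564.2067  -190.56003]
stand top [396 200   7  28 171] 133.76765944134064 ((558.2240600585938, -279.6874694824219), (14.597250938415527, 65.28780364990234), 88.40642547607422) [ 560.84265 -280.04916]
rack top [157 192  13  26 179] 141.24341437752005 ((587.154541015625, 286.145263671875), (17.257530212402344, 61.33783721923828), 74.78204345703125) [586.6845 286.5081]
ch [158 182  22  50 254] [586.22736885 285.3889786   66.46743469] [40.39568194 12.1566791  10.31430944]
ch [200 194  11  11  74] [605.45031291 195.36293432  62.65929188] [6.41842866 7.76351771 5.33542026]
ch [234 195  12  11  78] [601.5391526  107.63091583  62.10817377] [6.65123846 8.36602796 4.80162089]
ch [192 226  13  11  81] [523.45666762 216.81216005  62.44114122] [6.86665882 8.22009994 5.46093852]
ch [222 242  13  11  79] [481.30042524 141.05938736  62.36996367] [6.68042829 8.20703882 5.25211037]
```

```bash
python3 - <<'E'
from h import *
t=load("top0.npz");s=load("side0.npz")
def prof(c,name,u0,u1,v0,v1,ax):
    I=c["color"][v0:v1,u0:u1].astype(float).mean(axis=ax); print(name,np.round(I).astype(int).tolist())
# rows profile through bar centre columns
prof(t,"narrow rows",362,364,194,232,1)
prof(t,"wide rows",400,402,194,232,1)
prof(t,"narrow cols",355,370,206,218,0)
prof(t,"wide cols",392,410,206,218,0)
for u,v in((363,212),(400.6,212),(363,199.6),(363,224.4),(400.6,199.6),(400.6,224.4)): print(u,v,plane(t,u,v,134))
E
```

```text
narrow rows [[217, 207, 198], [232, 231, 224], [230, 230, 220], [225, 224, 212], [223, 222, 210], [214, 214, 206], [204, 207, 208], [206, 210, 216], [206, 212, 218], [205, 208, 216], [204, 208, 216], [202, 208, 214], [203, 208, 214], [203, 208, 214], [204, 208, 215], [204, 208, 214], [206, 210, 217], [204, 208, 216], [204, 208, 216], [204, 207, 214], [202, 206, 214], [204, 208, 215], [204, 209, 215], [203, 208, 216], [201, 206, 212], [202, 206, 213], [204, 208, 214], [203, 207, 214], [204, 207, 214], [202, 205, 210], [184, 184, 181], [216, 216, 202], [232, 231, 218], [233, 232, 220], [228, 226, 216], [234, 234, 227], [239, 240, 234], [240, 240, 236]]
wide rows [[191, 158, 144], [222, 214, 199], [232, 230, 219], [232, 231, 220], [230, 228, 217], [212, 209, 197], [196, 198, 197], [201, 205, 212], [202, 206, 214], [203, 206, 214], [204, 210, 216], [202, 206, 214], [203, 206, 214], [204, 208, 216], [201, 206, 213], [202, 207, 215], [203, 208, 215], [204, 208, 216], [202, 207, 214], [202, 207, 214], [202, 206, 214], [204, 208, 216], [202, 208, 214], [202, 207, 214], [202, 208, 215], [203,
[... 399 characters left out ...]
216, 217], [232, 232, 228], [239, 239, 234], [240, 240, 234], [239, 240, 234]]
wide cols [[106, 98, 86], [106, 97, 86], [106, 98, 87], [102, 95, 86], [106, 100, 98], [144, 142, 142], [194, 198, 204], [202, 206, 214], [202, 206, 214], [204, 208, 216], [204, 208, 213], [190, 186, 181], [158, 95, 91], [151, 57, 53], [151, 54, 49], [152, 54, 50], [150, 52, 48], [150, 53, 48]]
363 212 [ 562.85910143 -192.59286432  134.        ]
400.6 212 [ 561.68332545 -283.67307924  134.        ]
363 199.6 [ 592.77002125 -193.28853819  134.        ]
363 224.4 [ 533.03750678 -191.91087616  134.        ]
400.6 199.6 [ 591.66210751 -284.51063383  134.        ]
400.6 224.4 [ 531.79420144 -282.85533852  134.        ]
```

```bash
cat >> h.py <<'E'
def goal(x,y,z,yaw,flip=0):
    """needed total turn+shift in tool axes to TCP target; tool y along yaw+90deg (or opposite)"""
    from workcell import telemetry
    o=telemetry.observe(); Rc=R.from_rotvec(o["orientation"])
    a=np.radians(yaw+180*flip); X=np.array([np.cos(a),np.sin(a),0]);Z=np.array([0,0,-1.]);Y=np.cross(Z,X)
    Rt=R.from_matrix(np.stack([X,Y,Z],1))
    d=Rc.inv().apply(np.array([x,y,z])-o["ee_pos"])/1000
    w=(Rc.inv()*Rt).as_rotvec()
    print("t %.2f pos"%o["t"],np.round(o["ee_pos"],1),"F",np.round(o["contact_force"],1),"T",np.round(o["wrist_torque"],2),"op %.1f"%o["opening"])
    xa=Rc.as_matrix()[:,0]; print("toolx yaw",np.round(np.degrees(np.arctan2(xa[1],xa[0])),2),"tilt",np.round(np.degrees(np.arccos(-Rc.as_matrix()[2,2])),2))
    print("turn",np.round(w,4),"shift",np.round(d,4),"| rows>=",np.linalg.norm(d)/.0417,np.degrees(np.linalg.norm(w))/7.16)
E
python3 - <<'E'
from h import *
goal(563,-191.7,215,-1.2,0)
goal(563,-191.7,215,-1.2,1)
E
```

```text
t 0.10 pos [ 181.8 -492.1  230.6] F [-0.6 -1.4  1.3] T [-0.    0.04  0.03] op 85.3
toolx yaw 20.27 tilt 0.08
turn [-1.400e-03  3.000e-04  3.748e-01] shift [ 0.4617 -0.1497  0.0158] | rows>= 11.64583575515453 2.9990906317053034
t 0.10 pos [ 181.8 -492.1  230.6] F [-0.6 -1.4  1.3] T [-0.    0.04  0.03] op 85.3
toolx yaw 20.27 tilt 0.08
turn [-4.0000e-04 -2.0000e-03 -2.7668e+00] shift [ 0.4617 -0.1497  0.0158] | rows>= 11.64583575515453 22.140597066210056
```

```bash
python3 -m pendant '[0,0,0.1,0.037,-0.012,0,0.045, 0,0,0.2,0.074,-0.024,0,0.045, 0,0,0.3,0.111,-0.036,0,0.045, 0,0,0.375,0.148,-0.048,0,0.045, 0,0,0.375,0.185,-0.06,0,0.045]' 60; python3 -c "
from h import *
goal(563,-191.7,215,-1.2)"
```

```text
t: 0.52
ee_pos: [335.5, -370.7, 231.0]
orientation: [-3.141, 0.039, 0.001]
contact_force: [0.3, -1.0, -0.1]
opening: 44.7
t 0.52 pos [ 335.5 -370.7  231. ] F [ 0.3 -1.  -0.1] T [-0.02 -0.02  0.03] op 44.7
toolx yaw -1.44 tilt 0.04
turn [-0.0004  0.0004 -0.0042] shift [ 0.223  -0.1846  0.0159] | rows>= 6.952823066469792 0.03387417422285157
```

```bash
python3 -m pendant '[0,0,0,0.031,-0.026,0,0.045, 0,0,0,0.063,-0.052,0,0.045, 0,0,0,0.095,-0.079,0,0.045, 0,0,0,0.127,-0.105,0,0.045, 0,0,0,0.159,-0.131,0,0.045]'; python3 -m pendant '[0,0,0,0.032,-0.027,0.008,0.045, 0,0,-0.004,0.064,-0.0535,0.016,0.045, 0,0,-0.004,0.064,-0.0535,0.016,0.045,0,0,-0.004,0.064,-0.0535,0.016,0.045]'; python3 - <<'E'
from h import *
from workcell import viewer
goal(563,-191.7,160,-1.2)
for n in("top","side"):
    c=viewer.capture(n); np.savez(n+"1.npz",**c)
    if n=="top": crop(c,320,150,430,250,6,"pics/t1.png")
    else: crop(c,240,80,360,210,4.5,"pics/s1.png")
E
```

```text
t: 0.93
ee_pos: [497.5, -242.7, 231.0]
orientation: [-3.141, 0.033, 0.001]
contact_force: [0.4, -1.2, 0.8]
opening: 45.3
t: 1.27
ee_pos: [562.4, -190.4, 213.4]
orientation: [-3.141, 0.021, 0.005]
contact_force: [-0.2, -0.6, 0.2]
opening: 44.8
t 1.27 pos [ 562.4 -190.4  213.4] F [-0.2 -0.6  0.2] T [-0.03 -0.05 -0.02] op 44.8
toolx yaw -0.77 tilt 0.17
turn [-0.0008  0.0029  0.0075] shift [0.0008 0.0013 0.0534] | rows>= 1.2821978366900546 0.06445357376294783
```

View pics/t1.png

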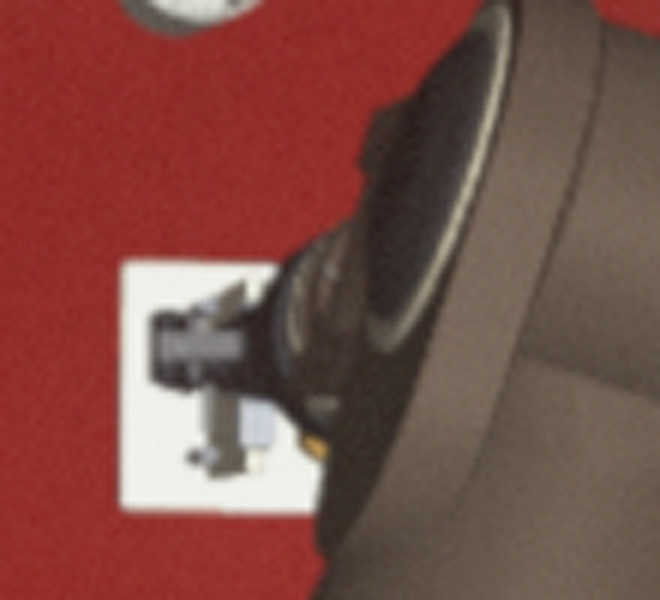

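View pics/s1.png

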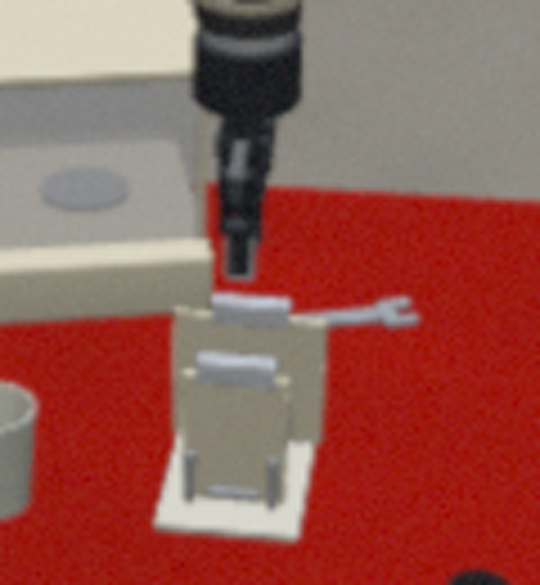

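```bash
python3 - <<'E'
from h import *
s=load("side1.npz");t=load("top1.npz")
p=proj(s,[[562.4,-190.4,213.4],[593,-191.7,134],[533,-191.7,134],[592,-282,134],[532,-282,134]]); print((p-[240,80])*4.5)
p=proj(t,[[562.4,-190.4,330]]);print((p-[320,150])*6)
E
```

```text
[[239.49875584 266.68000697]
 [196.74375564 357.89157784]
 [277.0255956  362.98409835]
 [210.54506018 298.59497502]
 [287.55744252 303.33002365]]
[[348.471446   339.94496309]]
```

```bash
python3 -m pendant '[0,0,0.007,0.001,0.0013,0.03,0.045, 0,0,0.007,0.001,0.0013,0.06,0.045, 0,0,0.007,0.001,0.0013,0.085,0.045, 0,0,0.007,0.001,0.0013,0.108,0.045, 0,0,0.007,0.001,0.0013,0.108,0.045]' 80; python3 -m pendant '[0,0,0,0,0,0,0.008, 0,0,0,0,0,0,0.008, 0,0,0,0,0,0,0.008, 0,0,0,0,0,0,0.008, 0,0,0,0,0,0,0.008]' 80; python3 -c "
from h import *
goal(563,-191.7,105,-1.2)"
```

```text
t: 1.78
ee_pos: [558.7, -194.2, 103.1]
orientation: [-3.139, 0.042, 0.011]
contact_force: [-0.5, -0.6, 0.4]
opening: 44.9
t: 2.2
ee_pos: [563.4, -193.9, 109.8]
orientation: [3.141, -0.038, 0.005]
contact_force: [-2.4, 1.7, 7.4]
opening: 12.2
t 2.20 pos [ 563.4 -193.9  109.8] F [-2.4  1.7  7.4] T [ 0.4   0.44 -0.08] op 12.2
toolx yaw -1.4 tilt 0.2
turn [ 0.0007 -0.0033 -0.0034] shift [-0.0004 -0.0022  0.0048] | rows>= 0.12845513601143665 0.03866662392613158
```

```bash
python3 -m pendant '[0,0,0,0,0,0,0.008, 0,0,0,0,0,0,0.008]' 80; python3 - <<'E'
from h import *
from workcell import viewer
goal(563,-191.7,105,-1.2)
c=viewer.capture("side"); crop(c,250,80,350,210,4.5,"pics/s2.png")
E
```

```text
t: 2.37
ee_pos: [563.4, -193.9, 109.8]
orientation: [3.14, -0.038, 0.005]
contact_force: [-1.5, 1.2, 7.1]
opening: 12.2
t 2.37 pos [ 563.4 -193.9  109.8] F [-1.5  1.2  7.1] T [ 0.42  0.44 -0.06] op 12.2
toolx yaw -1.39 tilt 0.19
turn [ 0.0009 -0.0033 -0.0032] shift [-0.0004 -0.0022  0.0048] | rows>= 0.12784471633402308 0.03753812125962336
```

View pics/s2.png

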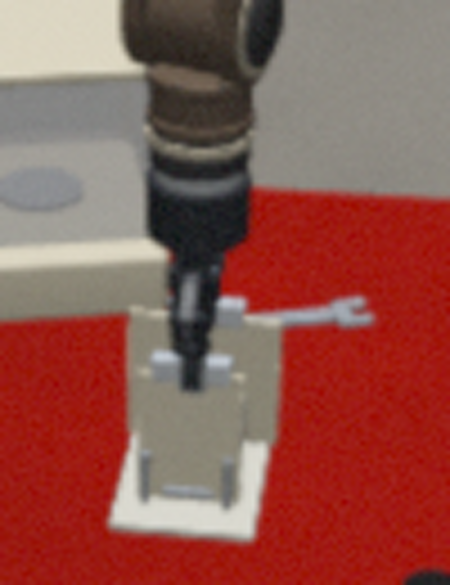

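```bash
python3 -m pendant '[0,0,0,0,0,-0.015,0.008, 0,0,0,0,0,-0.035,0.008, 0,0,0,0,0,-0.055,0.008, 0,0,0,0,0,-0.08,0.008, 0,0,0,0,0,-0.1,0.008]' 80; python3 -m pendant '[0,0,0,0,0,0,0.008]' 80; python3 - <<'E'
from h import *
from workcell import viewer
goal(563.8,206,205,-15.3)
c=viewer.capture("side"); np.savez("side3.npz",**c);crop(c,250,60,350,210,4,"pics/s3.png")
E
```

```text
t: 2.83
ee_pos: [562.8, -193.9, 209.9]
orientation: [3.14, -0.038, 0.003]
contact_force: [0.5, 0.1, -1.0]
opening: 12.4
t: 2.92
ee_pos: [564.4, -194.4, 212.9]
orientation: [3.138, -0.038, 0.012]
contact_force: [0.0, 0.9, -0.1]
opening: 12.7
t 2.92 pos [ 564.4 -194.4  212.9] F [ 0.   0.9 -0.1] T [ 0.   -0.05  0.07] op 12.7
toolx yaw -1.38 tilt 0.48
turn [ 0.0019 -0.0081  0.2429] shift [-0.0103 -0.4003  0.0067] | rows>= 9.60434490099048 1.9450442080584076
```

View pics/s3.png

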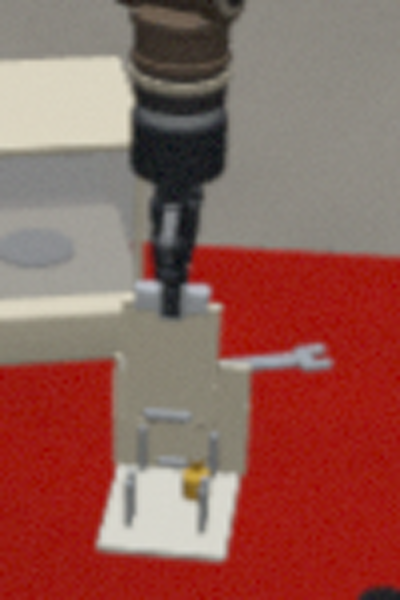

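```bash
python3 -m pendant '[0,0,0.05,-0.001,-0.03,0,0.008, 0,0,0.1,-0.002,-0.065,0,0.008, 0,0,0.15,-0.003,-0.1,0,0.008, 0,0,0.2,-0.004,-0.135,0,0.008, 0,0,0.243,-0.005,-0.17,0,0.008]' 80; python3 -c "
from h import *
goal(563.8,206,205,-15.3)"
```

```text
t: 3.38
ee_pos: [549.9, -93.4, 206.4]
orientation: [-3.089, 0.291, -0.001]
contact_force: [0.2, -0.4, -0.7]
opening: 12.7
t 3.38 pos [549.9 -93.4 206.4] F [ 0.2 -0.4 -0.7] T [-0.09  0.08  0.01] op 12.7
toolx yaw -10.77 tilt 2.24
turn [-0.0389  0.0043  0.079 ] shift [-0.0423 -0.2964  0.0131] | rows>= 7.187877871196537 0.705420837411108
```

```bash
python3 -m pendant '[0,0,0,0,0,0,0.008, 0,0,0,0,0,0,0.008]' 80; python3 -c "
from h import *
goal(563.8,206,205,-15.3)"
```

```text
t: 3.55
ee_pos: [549.9, -97.2, 206.9]
orientation: [-3.09, 0.3, -0.003]
contact_force: [0.8, -0.6, -1.5]
opening: 12.3
t 3.55 pos [549.9 -97.2 206.9] F [ 0.8 -0.6 -1.5] T [-0.03  0.03  0.04] op 12.3
toolx yaw -11.1 tilt 2.12
turn [-0.0368  0.003   0.0732] shift [-0.0448 -0.3     0.0131] | rows>= 7.2797014458115665 0.6560658645582862
```

```bash
python3 -m pendant '[-0.01,0,0.02,-0.004,-0.02,0.001,0.008, -0.02,0,0.04,-0.008,-0.042,0.002,0.008, -0.03,0.002,0.06,-0.012,-0.065,0.003,0.008, -0.037,0.003,0.073,-0.016,-0.088,0.004,0.008, -0.037,0.003,0.073,-0.018,-0.11,0.005,0.008]' 80; python3 -m pendant '[0,0,0,0,0,0,0.008]' 80;python3 -c "
from h import *
goal(563.8,206,205,-15.3)"
```

```text
t: 3.97
ee_pos: [534.1, -96.7, 206.7]
orientation: [-3.092, 0.306, -0.004]
contact_force: [0.1, 0.1, -0.3]
opening: 12.6
t: 4.05
ee_pos: [534.1, -96.7, 206.8]
orientation: [-3.092, 0.306, -0.004]
contact_force: [0.2, -0.3, -1.3]
opening: 12.3
t 4.05 pos [534.1 -96.7 206.8] F [ 0.2 -0.3 -1.3] T [-0.07 -0.01  0.  ] op 12.3
toolx yaw -11.3 tilt 2.0
turn [-0.0349  0.002   0.0698] shift [-0.0301 -0.3024  0.0124] | rows>= 7.2946190512668325 0.6248424235429889
```

```bash
python3 -c "
from workcell import telemetry
o=telemetry.observe();print(o['joints'])"
```

```text
[-0.19817238  0.16073526 -0.05271053  1.35820612  0.0349108   3.14059747]
```

```bash
python3 -m pendant '[-0.035,0.002,-0.12,0,0,0,0.008, -0.035,0.002,-0.24,0,0,0,0.008, -0.035,0.002,-0.36,0,-0.01,0,0.008, -0.035,0.002,-0.48,0,-0.02,0,0.008, -0.035,0.002,-0.6,0,-0.03,0,0.008]' 80; python3 -m pendant '[0,0,-0.12,0,0,0,0.008, 0,0,-0.24,0,0,0,0.008, 0,0,-0.36,0,0,0,0.008, 0,0,-0.48,0,0,0,0.008, 0,0,-0.6,0,0,0,0.008]' 80;python3 -c "
from h import *
goal(563.8,206,205,-15.3,1)"
```

```text
t: 4.47
ee_pos: [540.6, -66.6, 207.8]
orientation: [3.075, 0.638, 0.019]
contact_force: [0.5, -0.5, -0.9]
opening: 12.5
t: 4.88
ee_pos: [540.6, -66.7, 207.7]
orientation: [2.745, 1.517, 0.017]
contact_force: [0.0, -0.1, -1.4]
opening: 12.3
t 4.88 pos [540.6 -66.7 207.7] F [ 0.  -0.1 -1.4] T [-0.03  0.01 -0.03] op 12.3
toolx yaw 57.85 tilt 0.67
turn [ 0.013   0.0041 -1.8649] shift [ 0.2433 -0.1255  0.0032] | rows>= 6.56458522229455 14.924105955412184
```

```bash
python3 -m pendant '[0.002,0,-0.12,0.016,-0.008,0,0.008, 0.005,0,-0.24,0.032,-0.016,0,0.008, 0.008,0,-0.36,0.048,-0.024,0,0.008, 0.011,0,-0.48,0.064,-0.032,0,0.008, 0.013,0.004,-0.6,0.08,-0.04,0.001,0.008]' 80; python3 -c "
from h import *
goal(563.8,206,205,-15.3,1)"
```

```text
t: 5.3
ee_pos: [549.9, 23.0, 207.1]
orientation: [-2.175, -2.26, -0.01]
contact_force: [0.7, 1.2, -1.5]
opening: 12.2
t 5.30 pos [549.9  23.  207.1] F [ 0.7  1.2 -1.5] T [-0.03 -0.01 -0.01] op 12.2
toolx yaw 92.21 tilt 0.47
turn [ 0.0059 -0.0064 -1.2652] shift [0.1823 0.0209 0.0036] | rows>= 4.4015511125056355 10.12499004600781
```

```bash
python3 -m pendant '[0,0,-0.12,0.018,0.002,0,0.008, 0,0,-0.24,0.036,0.004,0,0.008, 0,0,-0.36,0.054,0.006,0,0.008, 0,0,-0.48,0.072,0.008,0,0.008, 0.006,-0.006,-0.6,0.09,0.01,0.001,0.008]' 80; python3 -c "
from h import *
goal(563.8,206,205,-15.3,1)"
```

```text
t: 5.72
ee_pos: [556.9, 113.2, 206.9]
orientation: [-1.411, -2.804, 0.001]
contact_force: [0.2, -0.4, -0.6]
opening: 12.4
t 5.72 pos [556.9 113.2 206.9] F [ 0.2 -0.4 -0.6] T [-0.02 -0.   -0.04] op 12.4
toolx yaw 126.58 tilt 0.16
turn [-0.0011 -0.0026 -0.6653] shift [0.0704 0.0609 0.002 ] | rows>= 2.232506673865112 5.324173110797203
```

```bash
python3 -m pendant '[0,0,-0.12,0.014,0.012,0,0.008, 0,0,-0.24,0.028,0.024,0,0.008, 0,0,-0.36,0.042,0.036,0,0.008, 0,0,-0.48,0.056,0.048,0,0.008, 0,-0.002,-0.6,0.0705,0.061,0.002,0.008]' 80; python3 -m pendant '[0,0,-0.065,0,0,0,0.008,0,0,-0.065,0,0,0,0.008,0,0,-0.065,0,0,0,0.008]' 80; python3 - <<'E'
from h import *
from workcell import viewer
goal(563.8,206,205,-15.3,1)
for n in("top","side"):
    c=viewer.capture(n); np.savez(n+"4.npz",**c)
    if n=="top": crop(c,145,150,265,265,5,"pics/t4.png")
    else: crop(c,225,150,335,310,3.7,"pics/s4.png")
E
```

```text
t: 6.13
ee_pos: [564.5, 206.3, 205.0]
orientation: [-0.519, -3.097, 0.001]
contact_force: [0.7, -0.3, -1.7]
opening: 12.5
t: 6.38
ee_pos: [564.2, 205.5, 204.5]
orientation: [-0.43, -3.11, 0.002]
contact_force: [0.8, 0.0, -1.9]
opening: 12.5
t 6.38 pos [564.2 205.5 204.5] F [ 0.8  0.  -1.9] T [0.   0.06 0.03] op 12.5
toolx yaw 164.27 tilt 0.13
turn [-0.0015 -0.0017 -0.0075] shift [ 0.0005  0.0004 -0.0005] | rows>= 0.01912421582868547 0.0628265122177328
```

View pics/t4.png

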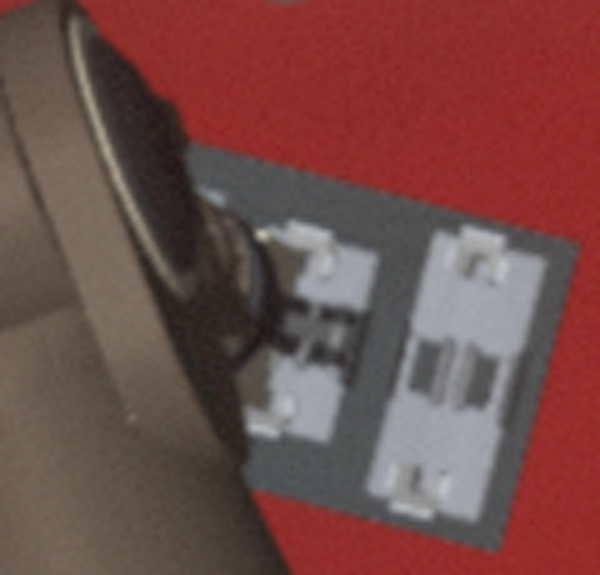

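View pics/s4.png

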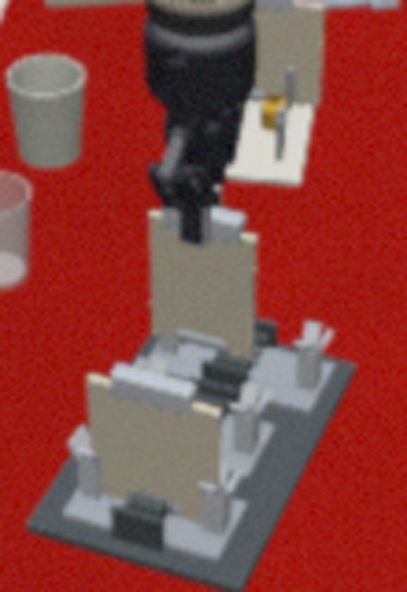

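```bash
cat >> h.py <<'E'
def rf(P,o=(563.8,206.,0),yaw=-15.3):
    return R.from_euler('z',-yaw,degrees=True).apply(np.asarray(P)-np.array(o))
def onface(c,u,v,yp,o=(563.8,206.,0),yaw=-15.3):
    """intersect pixel ray with vertical plane y_rack=yp ; rack coords"""
    cam,d=ray(c,u,v); a=rf(cam,o,yaw); b=rf(cam+d,o,yaw)-a
    return a+b*(yp-a[1])/b[1]
E
python3 - <<'E'
from h import *
s=load("side4.npz")
I=s["color"].astype(int)
for v in (215,222,230,238): print(v,[tuple(x) for x in I[v,262:300].tolist()][::1] if v==222 else I[v,262:300,1].tolist())
print()
for v in (265,272): print(v,I[v,244:290,1].tolist())
m=(abs(I[...,0]-145)<28)&(I[...,0]-I[...,2]>12)&(I[...,0]-I[...,1]<25)
m=m.astype(np.uint8)
cv2.imwrite("pics/m4.png",cv2.resize(m[150:310,225:335]*255,None,fx=4,fy=4))
E
```

```text
215 [22, 25, 41, 94, 119, 126, 126, 126, 127, 125, 126, 115, 100, 84, 71, 57, 50, 78, 102, 111, 116, 125, 125, 117, 118, 122, 125, 120, 125, 144, 154, 149, 99, 42, 31, 26, 25, 15]
222 [(162, 23, 17), (159, 22, 5), (160, 36, 27), (148, 70, 59), (137, 115, 100), (132, 128, 112), (131, 128, 112), (131, 126, 111), (132, 126, 110), (128, 126, 109), (129, 124, 108), (130, 123, 109), (131, 126, 114), (128, 124, 110), (130, 124, 110), (130, 125, 111), (131, 125, 110), (129, 125, 110), (128, 123, 105), (128, 123, 110), (131, 128, 113), (130, 125, 110), (130, 126, 111), (130, 126, 111), (130, 126, 111), (128, 123, 107), (128, 122, 109), (129, 125, 110), (131, 126, 111), (131, 127, 111), (132, 129, 114), (138, 129, 117), (159, 88, 77), (166, 34, 27), (166, 21, 17), (167, 26, 14), (164, 21, 9), (164, 27, 17)]
230 [19, 24, 26, 61, 112, 124, 125, 124, 124, 123, 126, 126, 126, 125, 125, 126, 123, 126, 126, 126, 127, 127, 126, 126, 126, 124, 125, 124, 123, 124, 122, 94, 54, 29, 31, 25, 25, 24]
238 [25, 32, 28, 55, 109, 126, 125, 122, 126, 123, 127, 133, 130, 129, 126, 127, 125, 124, 123, 126, 127, 126, 127, 125, 127, 127, 125, 127, 126, 126, 129, 103, 69, 58, 61, 64, 65, 57]

265 [28, 57, 121, 140, 103, 115, 127, 125, 128, 127, 129, 127, 127, 126, 129, 130, 128, 125, 127, 126, 129, 130, 126, 130, 128, 128, 128, 130, 128, 128, 128, 131, 125, 127, 126, 129, 127, 128, 129, 124, 134, 156, 168, 163, 141, 129]
272 [107, 146, 161, 164, 176, 171, 149, 132, 128, 130, 129, 128, 126, 129, 127, 129, 126, 128, 129, 128, 126, 127, 128, 128, 127, 128, 128, 128, 129, 128, 128, 127, 126, 128, 127, 129, 129, 128, 128, 129, 147, 161, 164, 161, 157, 151]
```

View pics/m4.png

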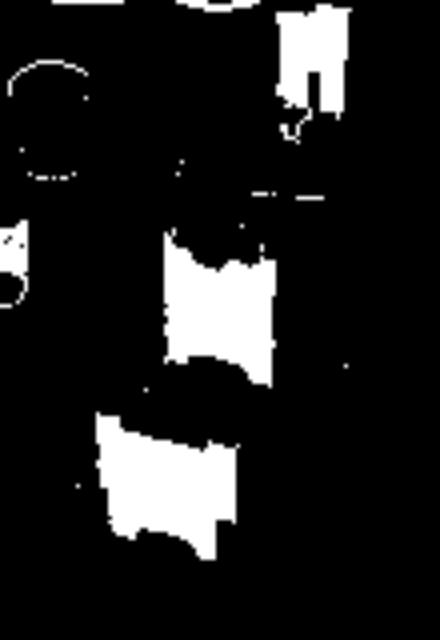

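```bash
python3 - <<'E'
from h import *
s=load("side4.npz"); I=s["color"].astype(float)[...,1]
for v in (253,256,259,262): print(v,I[v,244:288].astype(int).tolist())
def e(v,u0,u1,lev):
    r=I[v,u0:u1]; 
    for i in range(len(r)-1):
        if (r[i]-lev)*(r[i+1]-lev)<=0: return u0+i+(lev-r[i])/(r[i+1]-r[i])
cam,_=ray(s,280,230); print("cam rack",rf(cam))
for v in(218,222,226,230):
    l=e(v,262,270,75);r=e(v,290,298,78)
    print(v,l,r,onface(s,l,v,3),onface(s,r,v,3))
E
```

```text
253 [21, 13, 25, 44, 105, 148, 166, 172, 175, 188, 179, 150, 132, 131, 134, 147, 159, 164, 171, 184, 196, 200, 198, 198, 198, 198, 197, 200, 194, 190, 185, 182, 166, 126, 90, 77, 80, 81, 82, 75, 66, 61, 62, 55]
256 [32, 21, 21, 41, 79, 119, 127, 129, 126, 129, 125, 122, 121, 125, 124, 122, 122, 123, 125, 125, 125, 127, 129, 129, 134, 137, 147, 158, 166, 171, 184, 193, 168, 126, 90, 79, 73, 65, 59, 57, 56, 56, 58, 63]
259 [16, 24, 25, 36, 73, 112, 127, 128, 128, 128, 129, 126, 127, 129, 129, 128, 125, 126, 124, 124, 128, 125, 121, 120, 123, 124, 126, 125, 125, 125, 127, 129, 135, 180, 191, 191, 177, 148, 120, 109, 101, 79, 92, 143]
262 [27, 27, 14, 27, 58, 111, 129, 126, 128, 129, 128, 125, 127, 128, 129, 127, 128, 128, 127, 127, 127, 128, 128, 128, 125, 129, 125, 128, 125, 124, 129, 129, 125, 129, 128, 133, 131, 137, 153, 165, 136, 102, 132, 143]
cam rack [-394.62475191  983.43116533 1003.59247632]
218 265.0681818181818 293.9024390243902 [ 37.96778129   3.         183.4437847 ] [-43.8609884    3.         206.96360536]
222 265.1111111111111 294.18518518518516 [ 38.04831428   3.         169.87780455] [-44.92155356   3.         194.10166135]
226 265.0810810810811 293.46153846153845 [ 38.34508972   3.         156.08578489] [-43.184447     3.         180.26291999]
230 265.27450980392155 293.4 [ 37.98146717   3.         142.32589327] [-43.28667473   3.         166.80267269]
```

```bash
python3 - <<'E'
from h import *
s=load("side4.npz"); I=s["color"].astype(float)[...,1]
for u,v in((248.0,259),(248.3,262),(248.05,256)): print(onface(s,u,v,89))
for v in range(264,276,2): print(v,s["color"][v,278:292].tolist())
s=load("side0.npz")
E
```

```text
[ 51.34364464  89.         104.16971701]
[50.85817708 89.         93.66141048]
[ 50.80063882  89.         114.92447942]
264 [[132, 127, 113], [132, 128, 112], [134, 128, 115], [134, 128, 113], [133, 127, 113], [129, 124, 112], [120, 121, 115], [144, 149, 154], [157, 165, 172], [153, 160, 168], [137, 139, 145], [127, 129, 130], [126, 130, 132], [126, 129, 131]]
266 [[135, 130, 116], [132, 127, 112], [131, 128, 112], [134, 128, 113], [132, 129, 113], [133, 127, 116], [136, 137, 135], [154, 160, 166], [161, 167, 176], [156, 162, 168], [135, 142, 146], [125, 128, 131], [128, 131, 133], [127, 129, 131]]
268 [[133, 128, 113], [133, 128, 113], [133, 129, 114], [133, 128, 113], [133, 128, 114], [135, 131, 117], [138, 140, 139], [154, 160, 168], [160, 166, 175], [154, 160, 167], [133, 139, 144], [126, 129, 132], [124, 126, 130], [124, 126, 127]]
270 [[129, 124, 111], [133, 128, 113], [133, 128, 113], [132, 126, 112], [133, 127, 112], [132, 126, 113], [146, 148, 149], [157, 162, 170], [160, 166, 175], [154, 159, 167], [136, 139, 144], [127, 129, 132], [125, 128, 132], [128, 130, 131]]
272 [[132, 127, 111], [134, 129, 112], [133, 129, 114], [133, 128, 113], [132, 128, 112], [132, 129, 117], [143, 147, 147], [157, 161, 169], [159, 164, 172], [154, 161, 169], [152, 157, 166], [148, 151, 160], [141, 147, 154], [136, 141, 145]]
274 [[132, 127, 111], [131, 126, 110], [130, 126, 110], [133, 127, 111], [133, 129, 114], [133, 130, 115], [152, 152, 152], [163, 167, 173], [165, 170, 178], [161, 165, 174], [161, 166, 175], [161, 165, 174], [161, 166, 175], [158, 164, 173]]
```

```bash
python3 - <<'E'
from h import *
t=load("top4.npz"); 
print(t["color"][190:206,192:206,1])
crop(t,180,180,220,250,10,"pics/t4b.png")
s=load("side3.npz"); I=s["color"].astype(int)
for v in (142,146,150): print(v,I[v,274:312,0].tolist(),I[v,274:312,2].tolist())
E
```

```text
[[ 79  79  79  83  80  81  84  83  84  81  84  82  82  85]
 [ 82  82  81  78  81  84  84  84  84  86  85  82  80  84]
 [ 72  80  81  81  80  78  82  82  80  83  79  80  84  83]
 [ 61  73  74  81  85  82  82  77  82  83  87  91  91  84]
 [ 61  47  63  73  83  82  85  90  89  88 117 144 132 114]
 [ 66  58  48  72  95 105 118 129 116 108 135 166 174 173]
 [ 72  66  48  66 142 178 158 148 149 144 155 168 175 183]
 [ 77  81  57  58 122 165 144 120 133 148 160 168 169 169]
 [ 81  88  71  48  63  90  98  85  93 119 138 152 165 165]
 [ 87  94  76  54  39  42  63  79  81  85  99 118 133 136]
 [ 76  90  86  67  48  36  54  69  77  80  80  88  96  97]
 [ 58  75  83  66  58  35  39  60  79  78  77  77  81  83]
 [ 54  78  85  69  60  37  35  48  69  76  78  81  78  82]
 [ 61  83  88  69  65  45  35  45  64  77  78  79  81  93]
 [ 60  80  84  70  65  48  35  39  63  78  78  81  91 109]
 [ 65  85  86  66  67  54  34  35  57  77  79  82 114 141]]
142 [139, 137, 138, 138, 134, 137, 140, 138, 139, 135, 137, 138, 137, 139, 137, 135, 137, 138, 137, 136, 137, 137, 135, 138, 137, 138, 139, 137, 138, 138, 
[... 278 characters left out ...]
7, 133, 138, 137, 137, 136, 139, 137, 137, 137, 137, 135, 136, 138, 135, 135, 138, 133, 138, 137, 141, 158, 165, 165, 166, 164, 165, 163] [109, 111, 114, 114, 112, 115, 115, 114, 116, 115, 116, 111, 116, 115, 115, 115, 119, 117, 116, 117, 117, 116, 115, 117, 116, 115, 117, 115, 119, 114, 83, 47, 25, 25, 18, 18, 23, 4]
150 [150, 150, 150, 149, 144, 143, 154, 148, 137, 135, 136, 138, 135, 139, 138, 136, 137, 136, 137, 138, 136, 134, 136, 137, 137, 137, 135, 133, 134, 140, 151, 177, 181, 177, 175, 175, 173, 173] [44, 41, 37, 38, 70, 110, 139, 132, 116, 116, 113, 115, 113, 117, 117, 116, 118, 117, 114, 116, 118, 116, 117, 117, 118, 116, 114, 113, 114, 121, 125, 157, 161, 161, 161, 162, 162, 165]
```

View pics/t4b.png

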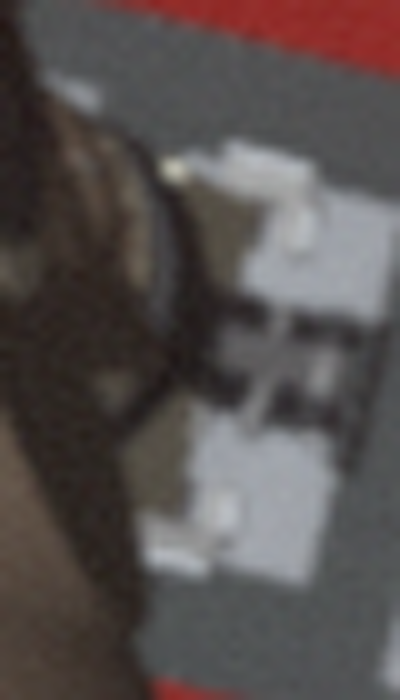

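```bash
python3 - <<'E'
from h import *
t=load("top4.npz"); s=load("side3.npz")
print(rf(plane(t,196.7,195.4,214.7)),rf(plane(t,196.7,195.9,214.7)))
o=(564.4,-194.4,0)
for u,v in((304.9,142),(304.6,146),(304.2,150),(278.2,150)): print(onface(s,u,v,3,o,-1.4))
crop(s,260,110,320,190,8,"pics/s3b.png")
# slots via top0: channel tops in rack frame from colors: print channel cloud means
for p in((605.45,195.36),(523.46,216.81),(601.54,107.63),(481.3,141.06)): print(rf([*p,0]))
E
```

```text
[ 38.60583936  -2.24322276 214.7       ] [ 37.51967737  -2.53755543 214.7       ]
[-40.41476201   3.         205.94019204]
[-39.91676235   3.         191.08236847]
[-39.08339583   3.         176.03473838]
[ 47.31636545   3.         168.7400656 ]
[42.98142573  0.7274216   0.        ]
[-41.76271393  -0.21777314   0.        ]
[ 62.3595889  -84.92494435   0.        ]
[-62.44007116 -84.40788538   0.        ]
```

View pics/s3b.png

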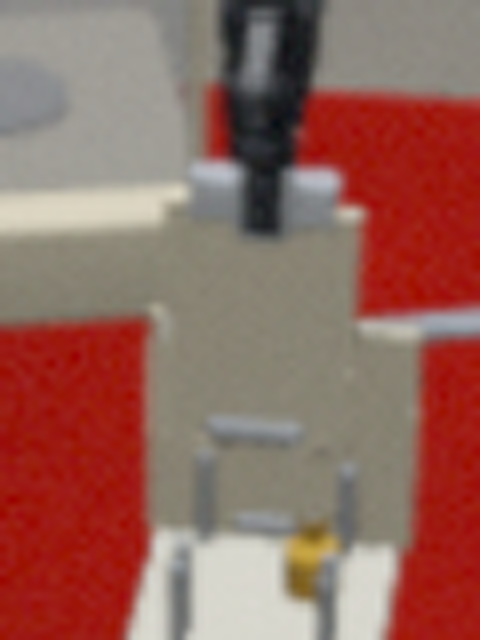

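```bash
python3 -m pendant '[-0.001,-0.001,-0.008,-0.002,0.0008,0.0,0.008, -0.001,-0.001,-0.008,-0.002,0.0008,0.015,0.008, -0.001,-0.001,-0.008,-0.002,0.0008,0.03,0.008, -0.001,-0.001,-0.008,-0.002,0.0008,0.045,0.008, -0.001,-0.001,-0.008,-0.002,0.0008,0.045,0.008]' 80; python3 -m pendant '[0,0,0,0,0,0.006,0.008, 0,0,0,0,0,0.012,0.008, 0,0,0,0,0,0.012,0.008]' 80; python3 - <<'E'
from h import *
from workcell import viewer
goal(563.8,206,117.8,-15.3,1)
for n in("top","side"):
    c=viewer.capture(n); np.savez(n+"5.npz",**c)
    if n=="top": crop(c,180,180,240,250,8,"pics/t5.png")
    else: crop(c,235,180,325,290,5,"pics/s5.png")
E
```

```text
t: 6.9
ee_pos: [565.7, 205.5, 157.2]
orientation: [-0.416, -3.111, -0.0]
contact_force: [-0.3, 2.1, -1.7]
opening: 12.6
t: 7.15
ee_pos: [566.6, 206.0, 147.5]
orientation: [-0.415, -3.114, -0.002]
contact_force: [0.8, 2.1, -3.0]
opening: 13.0
t 7.15 pos [566.6 206.  147.5] F [ 0.8  2.1 -3. ] T [ 0.86 -0.48 -0.05] op 13.0
toolx yaw 164.81 tilt 0.06
turn [ 0.001  -0.0003  0.0019] shift [ 0.0027 -0.0007  0.0297] | rows>= 0.7155442181851177 0.01740179198818136
```

View pics/t5.png

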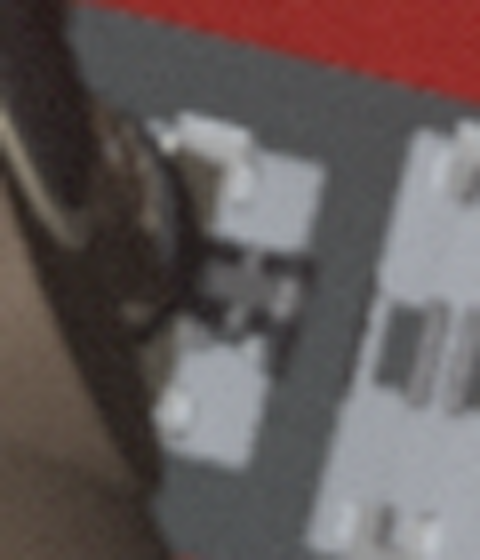

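View pics/s5.png

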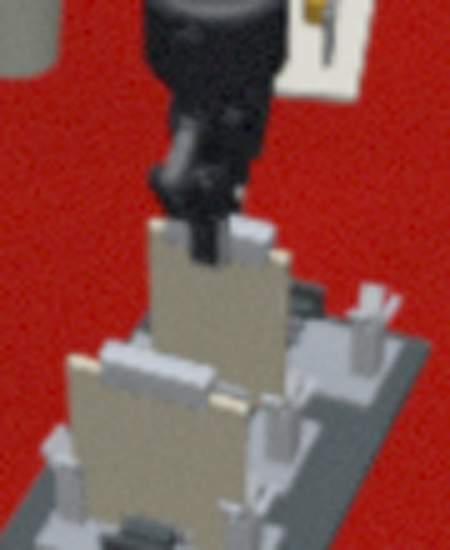

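```bash
python3 -m pendant '[0,0,0,0,0,0.004,0.008, 0,0,0,0,0,0.008,0.008, 0,0,0,0,0,0.012,0.008, 0,0,0,0,0,0.012,0.008]' 90; python3 -c "
from h import *
goal(563.8,206,117.8,-15.3,1)"
```

```text
t: 7.58
ee_pos: [566.1, 206.0, 134.9]
orientation: [-0.414, -3.113, -0.001]
contact_force: [1.2, 4.4, -3.3]
opening: 12.5
t 7.58 pos [566.1 206.  134.9] F [ 1.2  4.4 -3.3] T [ 1.23 -0.56 -0.11] op 12.5
toolx yaw 164.84 tilt 0.07
turn [ 0.0002 -0.0012  0.0024] shift [ 0.0022 -0.0006  0.0171] | rows>= 0.41326769708783057 0.02142378490231235
```

```bash
python3 -m pendant '[0,0,0,0,0.0008,0.004,0.008, 0,0,0,0,0.0008,0.007,0.008, 0,0,0,0,0.0008,0.010,0.008, 0,0,0,0,0.0008,0.013,0.008, 0,0,0,0,0.0008,0.013,0.008]' 90; python3 -c "
from h import *
goal(563.8,206,117.8,-15.3,1)"
```

```text
t: 8.0
ee_pos: [566.2, 206.4, 122.3]
orientation: [-0.414, -3.113, 0.001]
contact_force: [1.0, 3.1, -3.9]
opening: 12.4
t 8.00 pos [566.2 206.4 122.3] F [ 1.   3.1 -3.9] T [ 0.98 -0.63 -0.04] op 12.4
toolx yaw 164.84 tilt 0.04
turn [-0.0004 -0.0007  0.0024] shift [ 0.0022 -0.0011  0.0045] | rows>= 0.12407310928346105 0.020361716334034982
```

```bash
python3 -m pendant '[0,0,0,0,0,0.003,0.008, 0,0,0,0,0,0.006,0.008, 0,0,0,0,0,0.006,0.008]' 90; python3 - <<'E'
from h import *
from workcell import viewer
goal(563.8,206,117.8,-15.3,1)
for n in("top","side"):
    c=viewer.capture(n); np.savez(n+"6.npz",**c)
    if n=="top": crop(c,180,180,240,250,8,"pics/t6.png")
    else: crop(c,235,180,325,290,5,"pics/s6.png")
E
```

```text
t: 8.25
ee_pos: [566.9, 206.7, 117.9]
orientation: [0.414, 3.113, 0.001]
contact_force: [0.4, 3.2, 7.0]
opening: 11.9
t 8.25 pos [566.9 206.7 117.9] F [0.4 3.2 7. ] T [ 0.81  0.13 -0.01] op 11.9
toolx yaw 164.84 tilt 0.07
turn [0.0009 0.0009 0.0024] shift [ 0.0028 -0.0015  0.0001] | rows>= 0.07541656357293564 0.02155985790848606
```

View pics/s6.png

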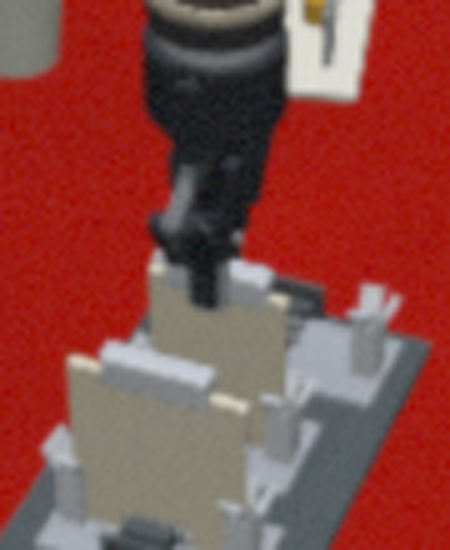

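```bash
python3 -m pendant '[0,0,0,0,0,0.002,0.008, 0,0,0,0,0,0.004,0.008, 0,0,0,0,0,0.004,0.008]' 100; python3 -c "
from h import *
goal(563.8,206,117.8,-15.3,1)"
```

```text
t: 8.6
ee_pos: [567.3, 207.1, 117.8]
orientation: [0.414, 3.11, 0.005]
contact_force: [-7.2, 1.7, 28.5]
opening: 12.2
t 8.60 pos [567.3 207.1 117.8] F [-7.2  1.7 28.5] T [ 0.27  1.72 -0.04] op 12.2
toolx yaw 164.84 tilt 0.3
turn [0.0036 0.0039 0.0025] shift [ 0.0031 -0.002  -0.    ] | rows>= 0.08810609489555196 0.046923697213529354
```

```bash
python3 -m pendant '[0,0,0,0,0,-0.004,0.008, 0,0,0,0,0,-0.004,0.045, 0,0,0,0,0,-0.004,0.045, 0,0,0,0,0,-0.004,0.045, 0,0,0,0,0,-0.004,0.045]' 80; python3 -m pendant '[0,0,0,0,0,-0.02,0.045, 0,0,0,0,0,-0.045,0.045, 0,0,0,0,0,-0.07,0.045, 0,0,0,0,0,-0.1,0.045, 0,0,0,0,0,-0.11,0.045]'; python3 -c "
from h import *
goal(560.5,-282,215,-1.2,1)"
```

```text
t: 9.02
ee_pos: [566.1, 206.0, 115.8]
orientation: [-0.415, -3.112, 0.002]
contact_force: [0.2, -0.1, 0.1]
opening: 44.8
t: 9.43
ee_pos: [567.5, 206.6, 230.6]
orientation: [0.414, 3.111, 0.002]
contact_force: [-0.1, -0.6, 0.7]
opening: 44.9
t 9.43 pos [567.5 206.6 230.6] F [-0.1 -0.6  0.7] T [0.05 0.01 0.06] op 44.9
toolx yaw 164.82 tilt 0.22
turn [ 0.0016  0.0034 -0.244 ] shift [-0.1211 -0.4734  0.015 ] | rows>= 11.72385414798121 1.9527111085029332
```

```bash
python3 -m pendant '[0,0,-0.06,-0.009,-0.035,0,0.045, 0,0,-0.12,-0.018,-0.07,0,0.045, 0,0,-0.18,-0.027,-0.105,0,0.045, 0,0,-0.244,-0.036,-0.14,0,0.045, 0,0,-0.244,-0.045,-0.175,0,0.045]'; python3 -c "
from h import *
goal(560.5,-282,215,-1.2,1)"
```

```text
t: 9.85
ee_pos: [563.7, 24.1, 225.8]
orientation: [-0.028, -3.14, 0.001]
contact_force: [1.5, -0.3, 1.0]
opening: 44.7
t 9.85 pos [563.7  24.1 225.8] F [ 1.5 -0.3  1. ] T [ 0.01 -0.02 -0.01] op 44.7
toolx yaw 178.99 tilt 0.1
turn [-0.0005 -0.0016  0.0033] shift [-0.0022 -0.3061  0.0109] | rows>= 7.346450024021638 0.029899387198019208
```

Before going on, look at the rack with the arm out of the way.

```bash
python3 -m pendant '[0,0,0,0,-0.037,0,0.045, 0,0,0,0,-0.074,0,0.045, 0,0,0,0,-0.111,0,0.045, 0,0,0,-0.001,-0.148,0,0.045, 0,0,0.003,-0.001,-0.18,0,0.045]'; python3 - <<'E'
from h import *
from workcell import viewer
goal(560.5,-282,215,-1.2,1)
for n in("top","side"):
    c=viewer.capture(n); np.savez(n+"7.npz",**c)
    if n=="top": crop(c,145,170,265,265,6,"pics/t7.png")
    else: crop(c,225,200,335,310,5,"pics/s7.png")
E
```

```text
t: 10.27
ee_pos: [560.8, -156.6, 225.7]
orientation: [-0.039, -3.14, 0.001]
contact_force: [0.4, -0.6, 0.7]
opening: 44.8
t 10.27 pos [ 560.8 -156.6  225.7] F [ 0.4 -0.6  0.7] T [-0.01 -0.03 -0.02] op 44.8
toolx yaw 178.59 tilt 0.1
turn [-0.0004 -0.0017 -0.0037] shift [-0.0028 -0.1253  0.0108] | rows>= 3.0176727998807675 0.03299608556253928
```

View pics/t7.png

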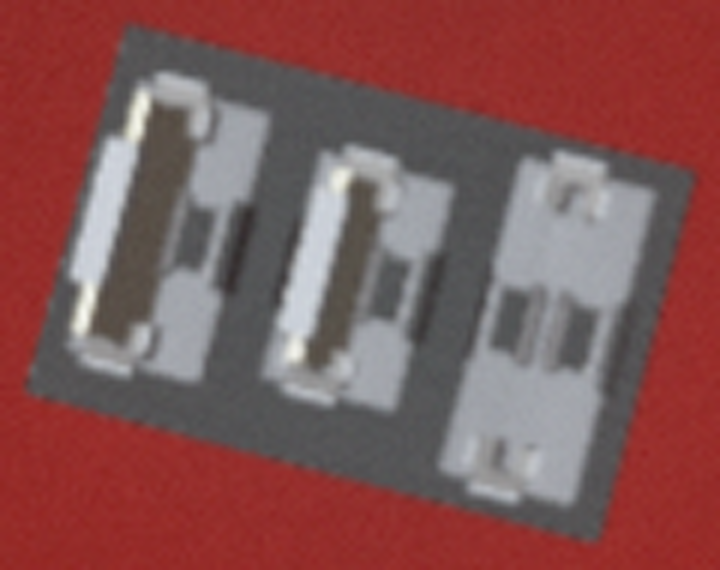

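View pics/s7.png

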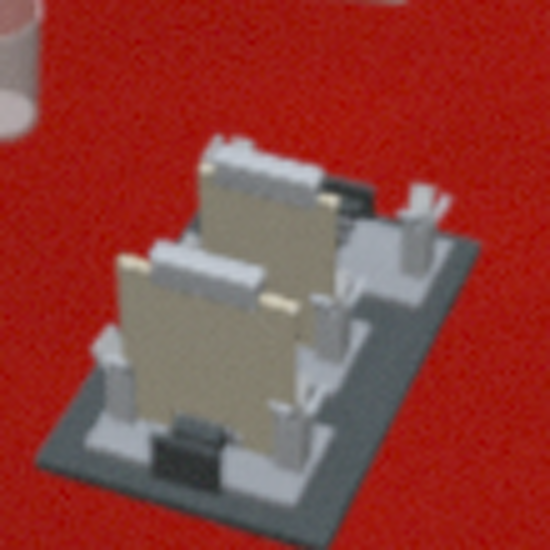

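```bash
python3 - <<'E'
from h import *
t=load("top7.npz");P=cloud(t)
for nm,(u,v) in dict(fixed=(162.5,205),narrow=(197.2,213.5)).items():
    Q=P[int(v)-4:int(v)+5,int(u)-1:int(u)+2,2]; print(nm,np.median(Q))
m=np.zeros((420,560),np.uint8); m[170:265,145:265]=P[170:265,145:265,2]>131
k,l,st,_=cv2.connectedComponentsWithStats(m)
for i in range(1,k):
    if st[i,4]>20:
        vv,uu=np.nonzero(l==i); Q=np.array([plane(t,u,v,142)[:2] for u,v in zip(uu,vv)],np.float32); print(st[i],np.median(P[l==i][:,2]),cv2.minAreaRect(Q),rf([*cv2.minAreaRect(Q)[0],0]))
E
```

```text
fixed 141.57231657721812
narrow 142.46680699518075
[157 192  13  27 172] 140.87329730208663 ((584.7680053710938, 287.1203918457031), (16.628509521484375, 63.02546691894531), 74.78204345703125) [-1.18064008 83.77816727  0.        ]
[192 201  12  26 164] 141.39197438842285 ((564.2487182617188, 203.4384002685547), (15.382096290588379, 62.32852554321289), 74.83555603027344) [ 1.10875166 -2.35240537  0.        ]
```

```bash
python3 -m pendant '[0,0,-0.003,-0.001,-0.035,0,0.045, 0,0,-0.003,-0.002,-0.07,0,0.045, 0,0,-0.003,-0.003,-0.105,0.005,0.045, 0,0,-0.003,-0.004,-0.127,0.01,0.045, 0,0,-0.003,-0.004,-0.127,0.01,0.045]'; python3 -m pendant '[0,0,0,0,0,0,0.045]'; python3 - <<'E'
from h import *
from workcell import viewer
goal(562,-284,105,-1.3,1)
c=viewer.capture("side"); crop(c,250,60,350,210,4,"pics/s8.png")
E
```

```text
t: 10.78
ee_pos: [561.7, -284.5, 214.0]
orientation: [-0.038, -3.138, -0.0]
contact_force: [0.8, 1.1, -0.6]
opening: 44.9
t: 10.87
ee_pos: [561.9, -281.7, 215.1]
orientation: [-0.035, -3.139, -0.002]
contact_force: [0.3, 0.8, 0.4]
opening: 45.1
t 10.87 pos [ 561.9 -281.7  215.1] F [0.3 0.8 0.4] T [ 0.03 -0.    0.03] op 45.1
toolx yaw 178.71 tilt 0.17
turn [ 0.0012 -0.0028  0.0002] shift [-0.0004 -0.0025  0.1101] | rows>= 2.6415301444339145 0.02412637238697965
```

View pics/s8.png

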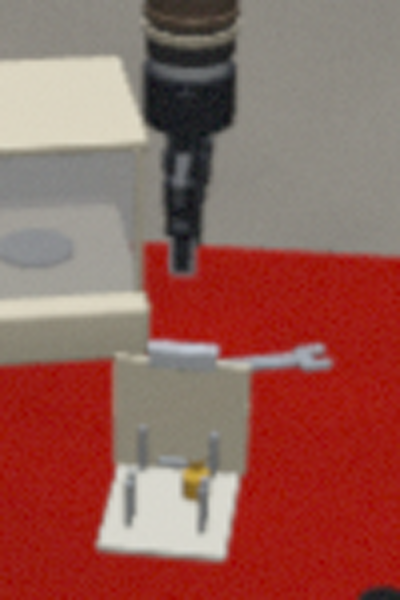

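```bash
python3 -m pendant '[0,0,0,0,-0.0015,0.03,0.045, 0,0,0,0,-0.0015,0.06,0.045, 0,0,0,0,-0.0015,0.085,0.045, 0,0,0,0,-0.0015,0.108,0.045, 0,0,0,0,-0.0015,0.108,0.045]' 80; python3 -m pendant '[0,0,0,0,0,0,0.045, 0,0,0,0,0,0,0.008, 0,0,0,0,0,0,0.008, 0,0,0,0,0,0,0.008, 0,0,0,0,0,0,0.008]' 80; python3 -m pendant '[0,0,0,0,0,0,0.008, 0,0,0,0,0,0,0.008]' 80; python3 -c "
from h import *
goal(563,-284,105,-1.2,1)"
```

```text
t: 11.33
ee_pos: [560.0, -279.7, 103.8]
orientation: [-0.029, -3.134, -0.006]
contact_force: [-0.9, 0.4, -1.0]
opening: 44.8
t: 11.75
ee_pos: [563.7, -283.0, 111.2]
orientation: [0.032, 3.138, -0.002]
contact_force: [1.0, 0.7, 7.2]
opening: 12.3
t: 11.92
ee_pos: [563.7, -283.0, 111.1]
orientation: [0.032, 3.138, -0.002]
contact_force: [0.3, 1.3, 6.5]
opening: 12.6
t 11.92 pos [ 563.7 -283.   111.1] F [0.3 1.3 6.5] T [ 0.32 -0.07 -0.02] op 12.6
toolx yaw 178.82 tilt 0.21
turn [-0.0011  0.0036  0.0004] shift [ 0.0007 -0.001   0.0061] | rows>= 0.1499257829450523 0.029869666885487558
```

```bash
python3 -m pendant '[0,0,0,0,0,-0.015,0.008, 0,0,0,0,0,-0.035,0.008, 0,0,0,0,0,-0.055,0.008, 0,0,0,0,0,-0.08,0.008, 0,0,0,0,0,-0.1,0.008]' 80; python3 -m pendant '[0,0,0,0,0,0,0.008]' 80; python3 - <<'E'
from h import *
from workcell import viewer
goal(542,124,207,-15.3,1)
c=viewer.capture("side"); crop(c,250,60,350,210,4,"pics/s9.png")
E
```

```text
t: 12.33
ee_pos: [562.3, -282.9, 210.7]
orientation: [0.033, 3.141, -0.001]
contact_force: [0.5, -0.2, -1.6]
opening: 12.2
t: 12.42
ee_pos: [563.8, -283.6, 213.9]
orientation: [0.033, 3.135, -0.005]
contact_force: [-0.7, 0.2, -1.4]
opening: 12.6
t 12.42 pos [ 563.8 -283.6  213.9] F [-0.7  0.2 -1.4] T [-0.02 -0.03  0.02] op 12.6
toolx yaw 178.81 tilt 0.39
turn [-0.0025  0.0063  0.2462] shift [0.0304 0.4071 0.0054] | rows>= 9.789834551591396 1.9707375135537537
```

View pics/s9.png

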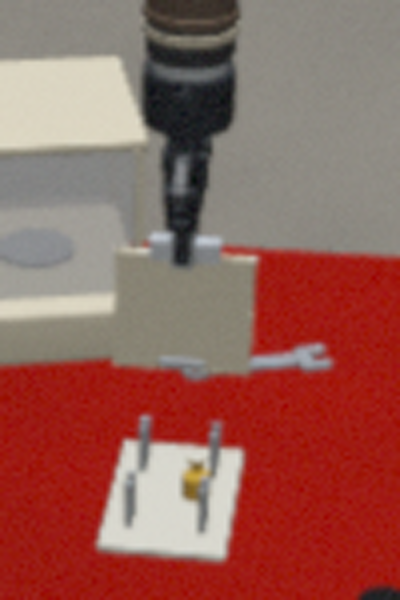

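Lifted clean; the weight is undisturbed. Carry it to the long slot.

```bash
python3 -m pendant '[0,0,0.05,0.002,0.033,0,0.008, 0,0,0.1,0.005,0.067,0,0.008, 0,0,0.15,0.007,0.1,0,0.008, 0,0.003,0.2,0.01,0.135,0,0.008, -0.002,0.006,0.246,0.0125,0.17,0,0.008]' 80; python3 -c "
from h import *
goal(542,124,207,-15.3,1)"
```

```text
t: 12.88
ee_pos: [552.3, -111.1, 207.0]
orientation: [-0.422, -3.104, -0.003]
contact_force: [0.3, 0.2, -0.7]
opening: 12.5
t 12.88 pos [ 552.3 -111.1  207. ] F [ 0.3  0.2 -0.7] T [-0.06 -0.06  0.03] op 12.5
toolx yaw 164.53 tilt 0.52
turn [ 0.0009 -0.0091 -0.0029] shift [0.0726 0.2238 0.0008] | rows>= 5.643495911497699 0.07639625378742022
```

```bash
python3 -m pendant '[0,0,0,0.01,0.031,0,0.008, 0,0,0,0.02,0.062,0,0.008, 0,0,0,0.03,0.093,0,0.008, 0,-0.004,0,0.04,0.124,0,0.008, 0,-0.004,0,0.05,0.155,0,0.008]' 80; python3 -m pendant '[0,0,0,0.011,0.035,0,0.008, 0,0,0,0.022,0.068,0,0.008, 0,0,0,0.022,0.068,0,0.008, 0,0,0,0.022,0.068,0,0.008]' 80; python3 - <<'E'
from h import *
from workcell import viewer
goal(542,124,207,-15.3,1)
for n in("top","side"):
    c=viewer.capture(n); np.savez(n+"10.npz",**c)
    if n=="top": crop(c,180,150,280,265,5,"pics/t10.png")
    else: crop(c,225,120,345,310,3,"pics/s10.png")
E
```

```text
t: 13.3
ee_pos: [545.0, 51.6, 207.6]
orientation: [-0.417, -3.109, -0.001]
contact_force: [0.5, -0.7, -2.4]
opening: 12.7
t: 13.63
ee_pos: [541.8, 123.1, 207.7]
orientation: [-0.412, -3.11, -0.001]
contact_force: [-0.5, -1.1, -2.1]
opening: 12.9
t 13.63 pos [541.8 123.1 207.7] F [-0.5 -1.1 -2.1] T [-0.01 -0.04 -0.  ] op 12.9
toolx yaw 164.92 tilt 0.27
turn [-0.0002 -0.0047  0.0038] shift [0.0001 0.0009 0.0007] | rows>= 0.027402383856253515 0.048607109433030225
```

View pics/t10.png

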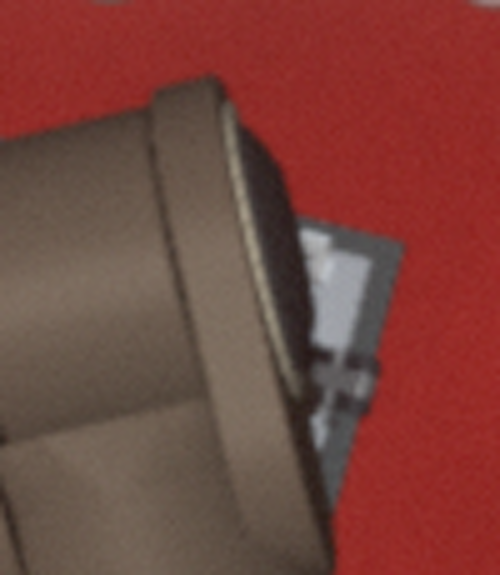

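View pics/s10.png

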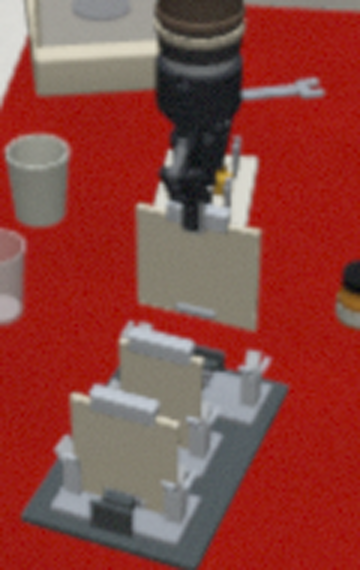

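```bash
python3 - <<'E'
from h import *
s=load("side10.npz"); G=s["color"].astype(float)[...,1]
def e(v,u0,u1,lev=75):
    r=G[v,u0:u1]; return [u0+i+(lev-r[i])/(r[i+1]-r[i]) for i in range(len(r)-1) if (r[i]-lev)*(r[i+1]-lev)<=0]
yp=-86+3
cam,_=ray(s,280,230); a=rf(cam)
for v in(200,204,208,212,216):
    l=e(v,262,280);r=e(v,302,318)
    print(v,l,r,onface(s,l[0],v,yp)[[0,2]] if l else 0,onface(s,r[-1],v,yp-6)[[0,2]] if r else 0)
for v in(236,240,): print(v,e(v,258,272),[onface(s,u,v,3)[[0,2]] for u in e(v,258,272)])
for v in(256,259,262): print(v,[onface(s,u,v,89)[[0,2]] for u in e(v,244,254)])
# bottom edge height: column scan
for u in(275,300): 
    r=G[195:235,u]; print(u,r.astype(int).tolist())
E
```

```text
200 [np.float64(269.97727272727275)] [np.float64(311.4651162790698)] [ 59.83491484 180.00241539] [-60.49773    208.26181434]
204 [np.float64(270.0), np.float64(270.0)] [np.float64(311.4117647058824)] [ 59.88992213 166.07921549] [-60.9116072  194.91726244]
208 [np.float64(270.15909090909093)] [np.float64(311.21276595744683)] [ 59.52317509 152.11042348] [-60.91031536 181.30517914]
212 [np.float64(270.2083333333333)] [np.float64(311.11538461538464)] [ 59.49414452 137.88565857] [-61.20341173 167.61668611]
216 [np.float64(270.29411764705884)] [np.float64(310.8)] [ 59.35017583 123.52675859] [-60.86415849 153.58869497]
236 [np.float64(264.1363636363636)] [array([ 41.71279636, 120.0606738 ])]
240 [np.float64(264.3137254901961)] [array([ 41.41142209, 105.84684772])]
256 [array([ 51.01186867, 114.85424933])]
259 [array([ 51.26199893, 104.19717211])]
262 [array([50.57317312, 93.75834014])]
275 [129, 128, 127, 126, 129, 126, 126, 129, 128, 127, 129, 127, 129, 129, 130, 129, 129, 128, 127, 126, 128, 127, 129, 128, 126, 126, 113, 68, 30, 27, 25, 22, 46, 107, 132, 167, 191, 197, 187, 155]
300 [128, 125, 112, 120, 128, 127, 128, 127, 127, 128, 126, 126, 127, 127, 126, 129, 127, 124, 128, 128, 126, 127, 128, 129, 128, 125, 127, 130, 129, 126, 128, 126, 113, 73, 33, 27, 27, 28, 26, 24]
```

```bash
python3 -m pendant '[0,-0.003,0.004,-0.0012,0.0012,0.0,0.008, 0,-0.003,0.004,-0.0012,0.0012,0.015,0.008, 0,-0.003,0.004,-0.0012,0.0012,0.03,0.008, 0,-0.003,0.004,-0.0012,0.0012,0.04,0.008, 0,-0.003,0.004,-0.0012,0.0012,0.04,0.008]' 80; python3 -m pendant '[0,0,0,0,0,0.005,0.008, 0,0,0,0,0,0.01,0.008, 0,0,0,0,0,0.015,0.008, 0,0,0,0,0,0.015,0.008]' 80; python3 - <<'E'
from h import *
from workcell import viewer
goal(542,124,119.1,-15.3,1)
c=viewer.capture("side"); crop(c,235,170,335,290,5,"pics/s11.png")
E
```

```text
t: 14.15
ee_pos: [543.0, 121.1, 166.8]
orientation: [-0.427, -3.109, 0.001]
contact_force: [-0.9, 0.2, -1.5]
opening: 12.3
t: 14.48
ee_pos: [543.9, 122.3, 153.5]
orientation: [-0.424, -3.112, -0.001]
contact_force: [0.4, -0.5, -2.2]
opening: 12.4
t 14.48 pos [543.9 122.3 153.5] F [ 0.4 -0.5 -2.2] T [-0.01  0.04 -0.04] op 12.4
toolx yaw 164.48 tilt 0.05
turn [ 0.0007 -0.0005 -0.0039] shift [0.0022 0.0011 0.0344] | rows>= 0.8276573366846709 0.03203237859897996
```

View pics/s11.png

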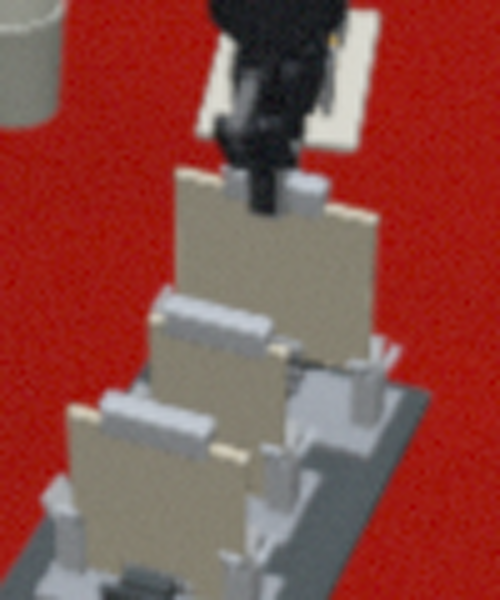

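```bash
python3 -m pendant '[0,0,-0.004,0,0.0008,0.003,0.008, 0,0,-0.004,0,0.0008,0.006,0.008, 0,0,-0.004,0,0.0008,0.009,0.008, 0,0,-0.004,0,0.0008,0.012,0.008, 0,0,-0.004,0,0.0008,0.012,0.008]' 80; python3 -c "
from h import *
goal(542,124,119.1,-15.3,1)"
```

```text
t: 14.95
ee_pos: [543.9, 123.3, 141.5]
orientation: [-0.417, -3.113, -0.001]
contact_force: [0.7, -0.1, -2.2]
opening: 12.4
t 14.95 pos [543.9 123.3 141.5] F [ 0.7 -0.1 -2.2] T [0.03 0.03 0.02] op 12.4
toolx yaw 164.73 tilt 0.05
turn [ 0.0006 -0.0007  0.0004] shift [0.0021 0.0002 0.0224] | rows>= 0.5396060905331772 0.007928536461032825
```

Freely in the channels. Push through the rollers.

```bash
python3 -m pendant '[0,0,0,0,0,0.004,0.008, 0,0,0,0,0,0.007,0.008, 0,0,0,0,0,0.010,0.008, 0,0,0,0,0,0.012,0.008, 0,0,0,0,0,0.012,0.008]' 100; python3 -c "
from h import *
goal(542,124,119.1,-15.3,1)"
```

```text
t: 15.37
ee_pos: [544.9, 123.4, 132.1]
orientation: [0.417, 3.111, 0.003]
contact_force: [-2.9, -1.4, 11.1]
opening: 12.1
t 15.37 pos [544.9 123.4 132.1] F [-2.9 -1.4 11.1] T [-0.27  0.8   0.01] op 12.1
toolx yaw 164.72 tilt 0.2
turn [0.0022 0.0026 0.0003] shift [ 0.003  -0.0002  0.013 ] | rows>= 0.31916296598084554 0.027454497126837965
```

Meeting the rollers at about 13 mm above home; continue.

```bash
python3 -m pendant '[0,0,0,0,0,0.003,0.008, 0,0,0,0,0,0.005,0.008, 0,0,0,0,0,0.007,0.008, 0,0,0,0,0,0.009,0.008, 0,0,0,0,0,0.009,0.008]' 100; python3 -c "
from h import *
goal(542,124,119.1,-15.3,1)"
```

```text
t: 15.78
ee_pos: [543.9, 122.9, 119.3]
orientation: [-0.418, -3.112, 0.001]
contact_force: [2.6, -1.0, -11.9]
opening: 12.2
t 15.78 pos [543.9 122.9 119.3] F [  2.6  -1.  -11.9] T [-0.19 -0.86  0.04] op 12.2
toolx yaw 164.71 tilt 0.08
turn [-0.0005 -0.0013  0.0001] shift [0.0021 0.0006 0.0002] | rows>= 0.05219280491602005 0.011382016329708602
```

Snapped: the clip is now pulling the tool down. Press gently to confirm the floor.

```bash
python3 -m pendant '[0,0,0,0,0,0.002,0.008, 0,0,0,0,0,0.004,0.008, 0,0,0,0,0,0.006,0.008, 0,0,0,0,0,0.006,0.008]' 100; python3 -c "
from h import *
goal(542,124,119.1,-15.3,1)"
```

```text
t: 16.12
ee_pos: [544.4, 123.5, 119.1]
orientation: [0.417, 3.111, 0.004]
contact_force: [-9.0, -2.8, 20.7]
opening: 11.9
t 16.12 pos [544.4 123.5 119.1] F [-9.  -2.8 20.7] T [-0.7   2.01 -0.05] op 11.9
toolx yaw 164.73 tilt 0.23
turn [0.0027 0.0029 0.0005] shift [ 0.0025 -0.0002  0.    ] | rows>= 0.05911762464693354 0.03197328178639112
```

On the floor. Release and withdraw.

```bash
python3 -m pendant '[0,0,0,0,0,-0.004,0.008, 0,0,0,0,0,-0.004,0.045, 0,0,0,0,0,-0.004,0.045, 0,0,0,0,0,-0.004,0.045, 0,0,0,0,0,-0.004,0.045]' 80; python3 -m pendant '[0,0,0,0,0,-0.02,0.045, 0,0,0,0,0,-0.045,0.045, 0,0,0,0,0,-0.07,0.045, 0,0,0,0,0,-0.1,0.045, 0,0,0,0,0,-0.12,0.045]';  python3 -m pendant '[0,0,0,0.01,-0.03,0,0.045, 0,0,0,0.02,-0.065,0,0.045, 0,0,0,0.03,-0.1,0,0.045, 0,0,0,0.04,-0.135,0,0.045, 0,0,0,0.05,-0.17,0,0.045]'; python3 -m pendant '[0,0,0,0.02,-0.03,0,0.045, 0,0,0,0.04,-0.065,0,0.045, 0,0,0,0.06,-0.1,0,0.045, 0,0,0,0.06,-0.1,0,0.045]'; python3 - <<'E'
from h import *
from workcell import viewer
goal(542,124,119.1,-15.3,1)
for n in("top","side"):
    c=viewer.capture(n); np.savez(n+"12.npz",**c); cv2.imwrite(f"pics/{n}12.png",c["color"][:,:,::-1])
    if n=="top": crop(c,145,170,265,265,6,"pics/t12.png")
    else: crop(c,225,180,345,310,4.5,"pics/s12.png")
t=load("top12.npz");P=cloud(t)
m=np.zeros((420,560),np.uint8); m[170:265,145:265]=P[170:265,145:265,2]>131
k,l,st,_=cv2.connectedComponentsWithStats(m)
for i in range(1,k):
    if st[i,4]>20:
        vv,uu=np.nonzero(l==i); Q=np.array([plane(t,u,v,142)[:2] for u,v in zip(uu,vv)],np.float32); a=cv2.minAreaRect(Q); print(st[i],np.median(P[l==i][:,2]),a,rf([*a[0],0]))
E
```

```text
t: 16.53
ee_pos: [544.7, 123.5, 119.5]
orientation: [0.418, 3.113, 0.002]
contact_force: [0.4, 0.3, 0.5]
opening: 45.0
t: 16.95
ee_pos: [544.8, 123.4, 242.1]
orientation: [0.417, 3.111, 0.003]
contact_force: [0.3, -0.4, 0.7]
opening: 44.9
t: 17.37
ee_pos: [450.4, -28.6, 239.3]
orientation: [0.416, 3.113, 0.002]
contact_force: [1.1, -1.4, 0.8]
opening: 45.2
t: 17.7
ee_pos: [363.0, -111.5, 239.7]
orientation: [0.427, 3.112, -0.001]
contact_force: [1.0, 1.0, 0.7]
opening: 45.1
t 17.70 pos [ 363.  -111.5  239.7] F [1.  1.  0.7] T [-0.01 -0.07 -0.03] op 45.1
toolx yaw 164.37 tilt 0.05
turn [-0.0007  0.0005 -0.0058] shift [-0.1088  0.2751  0.1204] | rows>= 7.659159584543458 0.04690886511930234
[157 192  12  26 167] 141.48922003833536 ((586.3804931640625, 286.56689453125), (16.850154876708984, 59.62285614013672), 74.78204345703125) [ 0.52075001 83.6697794   0.        ]
[192 201  12  25 165] 141.73859714819633 ((564.9186401367188, 202.60154724121094), (16.789560317993164, 60.52007293701172), 75.7700424194336) [ 1.97575274 -2.98282384  0.        ]
[226 210  12  25 157] 142.09260209962514 ((542.6860961914062, 122.70963287353516), (14.718414306640625, 59.36789321899414), 74.6116714477539) [  1.61251066 -85.90973169   0.        ]
```

View pics/t12.png

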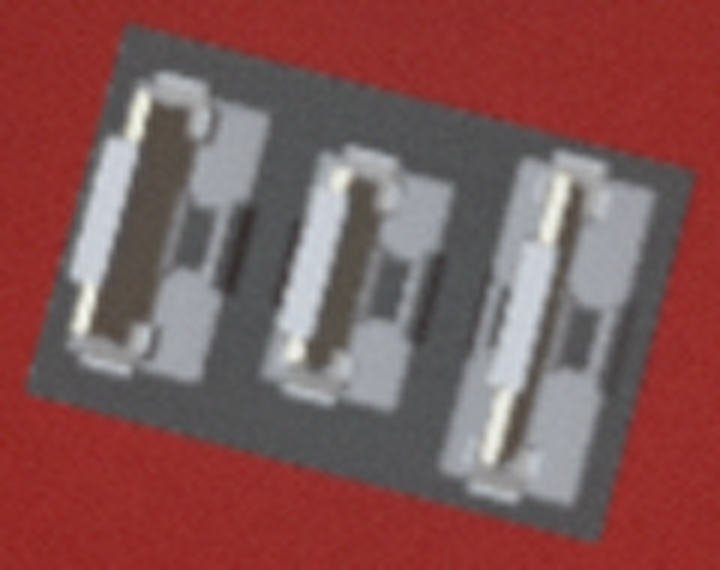

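View pics/s12.png

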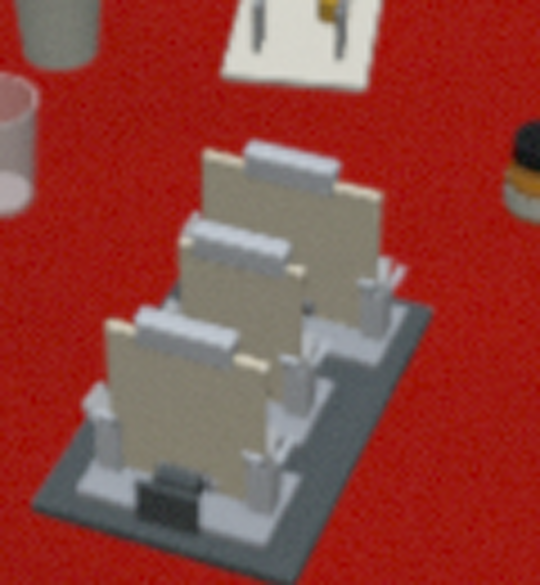

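View pics/top12.png

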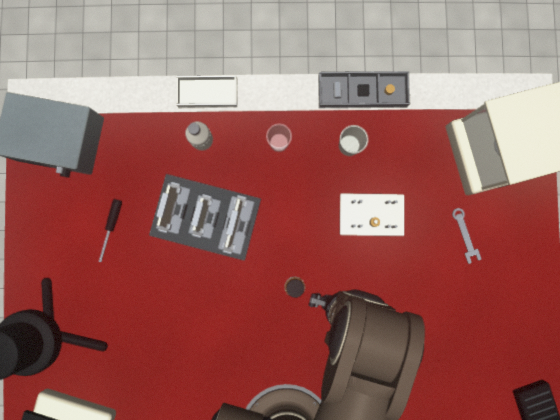

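```bash
python3 -c "
from workcell import ticket
print(ticket.hand_in())"
```

```text
the job is handed in; nothing more can be done
None
```

Both panels are in the clip rack: the narrow panel in the short (middle) slot and the wide panel in the long slot. Each was pressed onto the slot floor (28.5 N and 20.7 N with no further movement) and then let go. I handed the job in at about 17.8 s of the 72 s allowed.

- **Height:** In the final pictures the bar tops read 141.7 mm (narrow) and 142.1 mm (wide) above the table. The rack's fixed panel reads 141.5 mm, and fully home is 142 mm.
- **Position and angle:** Both panels lie within about 4 mm of the slot middles seen from above. The narrow one's measured centre is the farthest off, at about 3.6 mm. It is in line within about 1° and the wide one closer.
- **Snap:** I saw the wide panel go over the rollers in the force readings: about 11 N against the push, then a 12 N pull down. The narrow panel's snap fell between readings, so I judged it by its final height and the hard stop on the floor.
- **Bystanders:** By eye in the final top view they look where they started; I did not measure them. The arm stands clear at 240 mm height.
- **Problem on the way:** The last joint reached its range limit while I carried the narrow panel. I turned the tool by half a turn in free air and went on; nothing was touched.

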